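# Run a test-lead hanger into the bench rail and park it on the stop

### The job

Put the test-lead hanger back on the bench rail: pick it up, enter its two round glides at the rail's open end and slide it along inside, over the spring catch, until it is fully home against the end stop, where the catch holds it; then let go. Feel your way: the rail runs a little out of true and the stop's place is not measured, so follow the rail by its side load and never force the hanger in it. Leave the meter, the jar and the screwdriver alone.

Things in the scene. Friction and masses are not known exactly. Their poses are not given: they have to be found in the camera images.
- hanger: test-lead hanger, 0.18-0.29 kg, standing upright on its steel comb. Origin midway between the centres of its two glides, 62 mm over its underside. y: line of the glides, +y enters first; x: from grip to glides; z up. Steel carrier plate x -21 to -16, 62 mm long, 22 high; comb 100 mm wide (y), x -80 to -15, its top 58 mm under the origin, teeth tips 50 mm under
- grip (a point): centre of the graspable top of the hanger's plastic grip, 27 mm in front of (-x) and 44 mm above the hanger's origin; axes as the hanger's. The grip is 26 mm wide in y, 18 mm thick in x, its top 18 mm above this point. Take it across y from above, firmly: side loads of some 3 N and more slowly turn it in the fingers; fingertips no more than 21 mm below this point stay above the rail when it is in
- glide (a point): centre of the hanger's leading glide, 17 mm ahead (+y) of its origin; the trailing glide is 17 mm behind. Each is a white nylon disc, 32 mm across, 16 mm thick in x, rims bevelled, on an 11 mm steel neck to the carrier plate
- rail: bench rail, fixed: aluminium C-profile 360 mm long on two uprights behind it (+x). Origin: centre of its section at the open end, 170 mm over the bench; +y runs into it, slot on the -x side, z up. 40 mm high, 24 deep, wall 3; inside 34 x 18 mm; slot 14 mm high. The hanger runs with its glides inside, its axes along the rail's, its origin on the centre line; play 1 mm each way up and in depth
- mouth (a point): centre of the rail's open end (= the rail's origin), the only way in; the far end is capped. From here the profile may climb or drop up to 1.7 degrees and run up to 1 degree towards or away from the robot. This is not measured: ease the hanger over until its side load is gone. The summed contact load of hanger on rail, stop and catch must stay under 25 N: some three times the push on the stop
- catch (a joint): spring roller in the rail's floor, 27 mm before the stop's face: m pressed down; 0.0005 free, 0.005-0.007 under the glide, 0.003 with the hanger home. Home is 177 to 267 mm from mouth to hanger's origin (not measured). The glide meets it 26 mm before, is lifted with up to 7 N, resists with 2-5 N, passes over 11 mm before home and is then drawn to the stop. Go 15 mm/s; 7 N on the stop is plenty
- meter: handheld meter lying on the bench, dark, 80 x 165 x 45 mm, origin under its centre; a bystander
- jar: small glass jar, 56 mm across, 75 mm tall, origin under its centre; a bystander
- driver: screwdriver lying on the bench, 190 mm long; a bystander
There are look-alikes about, which are no part of the job. Of the things that look like the hanger, take the one that is nearest to the robot's base at the start.

How it is judged:
By the outcome, as a careful person would: the job done as asked, in the order asked, and still so for the second after the job is handed in, with the robot touching nothing.
It also fails if it takes over 72 s, if anything falls off the work surface, if the arm or the gripper's body presses on something with over 40 N, if the wrist force passes 120 N, or if a joint passes its speed limit or range.

### The arm

A 6-joint arm with a two-finger parallel gripper is mounted at the origin on the work surface. World frame = base frame: x ahead of the robot, y to its left, z up, the work surface at z = 0. Lengths are in m, angles in rad, forces in N, time in s.
With the tool pointing down it reaches from about 0.3 to 0.75 m from the base axis. Payload 8.5 kg.
Tool frame: the origin (TCP) lies between the finger pads; the fingertips stand 19 mm ahead of it and the grasp point (between the pads) is the TCP; z points along the fingers, y is the direction in which the jaws open and shut (so a half turn about z gives the same grasp; the last joint's range is limited). The gripper opens to 88 mm and grips with 3 to 60 N. Pads are 18 mm wide; open, the fingers measure 123 mm over their backs; the gripper's body (75 mm by 187 mm) begins 45 mm behind the grasp point.
Start: joints at [-1.412, 0.381, 1.297, -0, 1.464, -0.215], TCP at [0.201, -0.512, 0.258] pointing down, gripper open.
Joint ranges: [-3.11, 3.11], [-0.89, 2.33], [0.22, 2.48], [-1.42, 4.56], [0.17, 2.85], [-2.88, 2.88]. Speed limits (rad/s): [2.39, 2.39, 3.14, 3.14, 3.14, 3.14].

### API

Orientations are given as a 3x3 rotation matrix whose columns are the frame's x, y, z axes.
In Python, from station import bot, imaging, ticket gives the robot as it stands. The module is installed in compiled form; this text tells all that it offers.
- The arm moves only by the tool apply_moves, never from a script. Its argument "increments" is a list that holds one entry, the list of rows, each a list of 6 numbers: the shift along the world's x, y, z in mm, then the turn, a rotation vector about the world's x, y, z in degrees. A call has 1 to 12 rows; each row is the pose to reach, as a shift and turn from the pose measured when the call began; what a row does not reach only later rows make up. A row lasts 1/10 s, in which the tool goes at most 50 mm and 8.59 degrees, less where a joint would pass 70% of its speed; a pose out of reach is approached as far as the arm can. A call with a gripper value outside its range is refused whole. "hand" is the closure, from 0 (fully open) to 1 (shut), set as the call begins (left out, the last holds). The fingers move at their own pace and stop on an object; "squeeze" is the grip in N (left out, the last holds). Time passes only in rows, so rows that repeat a pose let the fingers close. It gives the time, the measured TCP pose, the force and the opening at its end, in the units of the state.
- bot.get_obs(): the state, without advancing time (a new reading comes with each control period).
- imaging.grab_frame(name): name is "scene" or "side" or "wrist"; returns the picture (400x640x3 uint8, red, green, blue); there is no depth.
- imaging.camera_params(name): a dict with "intrinsics" (3x3 intrinsics, pixels), "extrinsics" (4x4, takes a point from camera to world coordinates). Camera axes: x right, y up, looking along -z (the intrinsics and any distortion apply to the point x, -y, -z); pixel columns grow to the right and rows downward; lengths in m; the calibration is good to about 2 mm. A picture is of the moment at which its call begins: read the wrist's pose just before it. camera_params takes no time and is no camera call; for the wrist camera it gives the pose at the moment of the call.
- ticket.job_done(): hands the job in, once; it reports no verdict.
The state is a dict: "t": time; "qpos": joint angles; "dq": joint speeds; "joint_efforts": joint torques, N m; "position": TCP position; "orientation": TCP orientation; "wrist_force": force on the tool from outside, world axes, zero at the start; "moment": the same for the moment, N m; "opening": finger opening in m.
Only numpy, scipy, OpenCV 4.12 (cv2) and the standard library are available. Lean on these libraries where they do the work, as an engineer would, in place of code of your own. Each camera call takes 0.05 s, during which the arm holds its last target.

## Working session

There is one attempt and no reset: what is moved stays moved. The work goes in short steps, Python scripts to look and compute and a tool call to move; the robot and the scene stay as the last step left them, time stands still between calls to the robot, and variables do not carry over. Pictures are saved under pics/ and viewed, and the job is handed in when it is done.

Besides the shell and the picture viewer there is one more tool, called after "Emit:" by a JSON object that holds its "method" and its "body". apply_moves: Moves the arm, as the interface text tells. Its arguments: {"type":"object","properties":{"increments":{"type":"array","items":{"type":"array","items":{"type":"array","items":{"type":"number"}}}},"hand":{"type":"number"},"squeeze":{"type":"number"}},"required":["increments"]}

```bash
mkdir -p pics; ls; python3 - <<'E'
from station import bot, imaging, ticket
import cv2,numpy as np
np.set_printoptions(precision=4,suppress=True)
o=bot.get_obs()
for k in o: print(k,o[k])
for n in ["scene","side","wrist"]:
    p=imaging.camera_params(n);print(n,p)
    cv2.imwrite(f"pics/{n}0.png",imaging.grab_frame(n)[:,:,::-1])
E
```

```text
pics
t 0.0
qpos [-1.4123  0.3812  1.2983 -0.      1.4636 -0.2153]
dq [ 0.0015 -0.0011 -0.0006  0.0005 -0.0021  0.0003]
joint_efforts [ -0.0003 -43.7935 -22.4559   0.0713   0.0353  -0.0001]
position [ 0.2008 -0.5118  0.2571]
orientation [[ 0.9309  0.3651 -0.0002]
 [ 0.3651 -0.9309  0.0014]
 [ 0.0003 -0.0014 -1.    ]]
wrist_force [ 0.7319 -0.0039  0.1828]
moment [0.0037 0.0032 0.0142]
opening 0.0880664539302741
scene {'intrinsics': array([[396.4148,   0.    , 317.5805],
       [  0.    , 396.4148, 203.5676],
       [  0.    ,   0.    ,   1.    ]]), 'extrinsics': array([[-0.6044, -0.5839,  0.542 ,  1.1221],
       [ 0.7967, -0.443 ,  0.4111,  0.3319],
       [ 0.0001,  0.6803,  0.733 ,  0.7864],
       [ 0.    ,  0.    ,  0.    ,  1.    ]])}
side {'intrinsics': array([[409.1463,   0.    , 322.2125],
       [  0.    , 409.1463, 201.3201],
       [  0.    ,   0.    ,   1.    ]]), 'extrinsics': array([[-0.7169,  0.4084, -0.565 , -0.0616],
       [-0.697 , -0.4351,  0.5699,  0.6233],
       [-0.0131,  0.8024,  0.5966,  0.8235],
       [ 0.    ,  0.    ,  0.    ,  1.    ]])}
wrist {'intrinsics': array([[303.8421,   0.    , 317.142 ],
       [  0.    , 303.8421, 200.095 ],
       [  0.    ,   0.    ,   1.    ]]), 'extrinsics': array([[ 0.3657,  0.8841,  0.291 ,  0.2775],
       [-0.9307,  0.3477,  0.1133, -0.4824],
       [-0.001 , -0.3122,  0.95  ,  0.3841],
       [ 0.    ,  0.    ,  0.    ,  1.    ]])}
```

View pics/scene0.png

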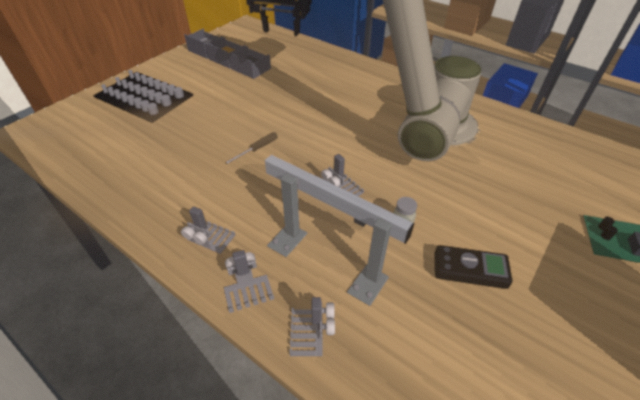

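View pics/side0.png

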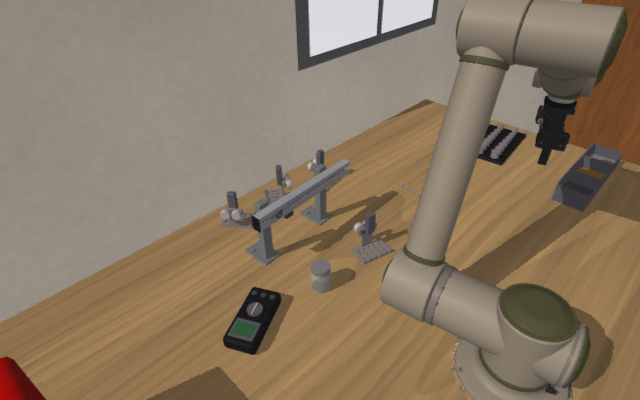

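View pics/wrist0.png

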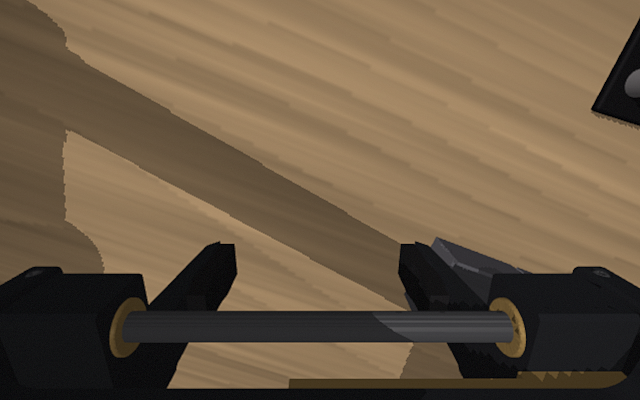

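```bash
python3 - <<'E'
import cv2
a=cv2.imread("pics/scene0.png")[140:310,180:430];cv2.imwrite("pics/sc1.png",cv2.resize(a,(800,544),interpolation=cv2.INTER_CUBIC))
a=cv2.imread("pics/side0.png")[140:310,215:415];cv2.imwrite("pics/si1.png",cv2.resize(a,(700,595),interpolation=cv2.INTER_CUBIC))
E
```

```text
(no output)
```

View pics/sc1.png

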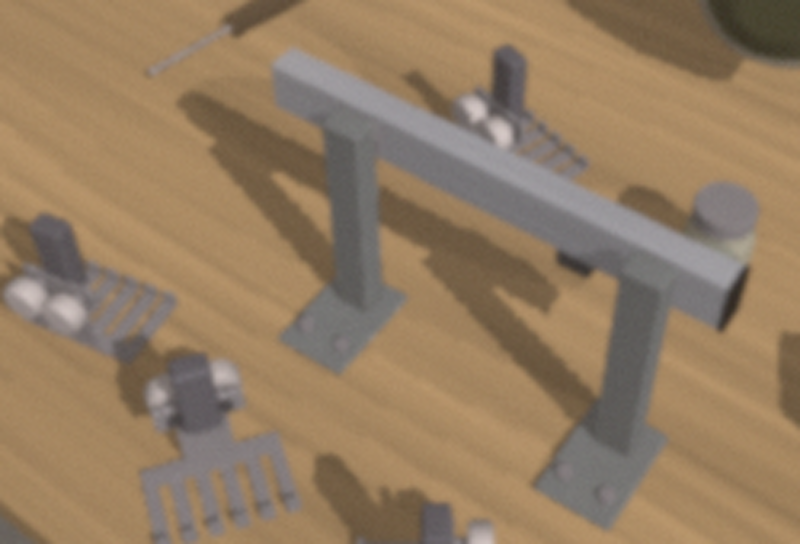

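View pics/si1.png

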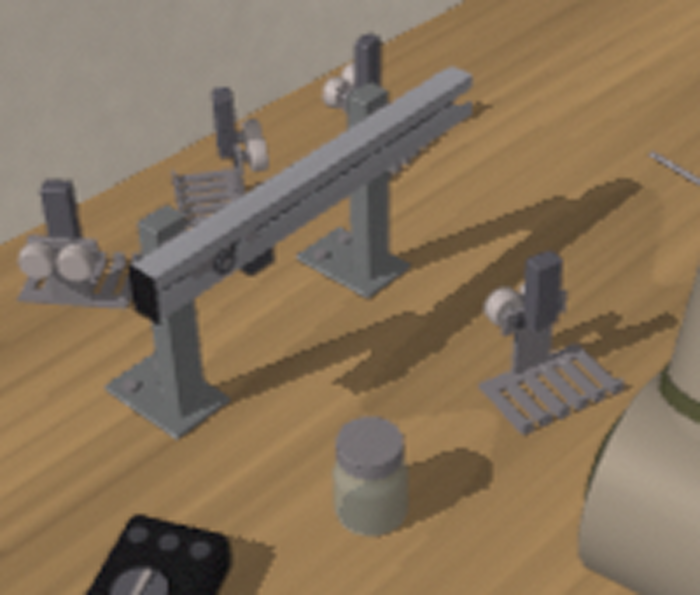

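```bash
cat > h.py <<'E'
import numpy as np,cv2
from station import bot, imaging, ticket
np.set_printoptions(precision=4,suppress=True)
def proj(X,p):
    K,E=p["intrinsics"],p["extrinsics"]
    c=(np.asarray(X)-E[:3,3])@E[:3,:3]
    c=c*[1,-1,-1]
    u=c@K.T
    return u[...,:2]/u[...,2:]
def ray(uv,p):
    K,E=p["intrinsics"],p["extrinsics"]
    d=np.linalg.inv(K)@[uv[0],uv[1],1]
    d=E[:3,:3]@(d*[1,-1,-1]);return E[:3,3],d/np.linalg.norm(d)
def tri(obs):
    A=np.zeros((3,3));b=np.zeros(3)
    for uv,p in obs:
        o,d=ray(uv,p);M=np.eye(3)-np.outer(d,d);A+=M;b+=M@o
    X=np.linalg.solve(A,b)
    return X,[np.round(proj(X,p)-uv,1) for uv,p in obs]
def onz(uv,p,z):
    o,d=ray(uv,p);return o+d*(z-o[2])/d[2]
def crop(name,src,x0,x1,y0,y1,s):
    a=cv2.imread(src)[y0:y1,x0:x1];cv2.imwrite(name,cv2.resize(a,None,fx=s,fy=s,interpolation=cv2.INTER_CUBIC))
E
python3 - <<'E'
from h import *
S=imaging.camera_params("scene");D=imaging.camera_params("side")
for n,a,b in [("open front",(272.2,155.6),(349.3,162.9)),("open back",(265.9,161.9),(344.1,159.4)),("cap front",(413.4,221.9),(260.1,221.4)),("cap back",(406.6,226.6),(253,215.7))]:
    print(n,tri([(a,S),(b,D)]))
# grip top centre of hanger
print(tri([((180+512/3.2,140+53/3.2),S),((215+545/3.5,140+260/3.5),D)]))
crop("pics/a.png","pics/scene0.png",255,295,140,180,14)
crop("pics/b.png","pics/side0.png",335,365,150,180,18)
crop("pics/c.png","pics/scene0.png",395,425,210,250,14)
crop("pics/d.png","pics/side0.png",245,275,205,240,16)
crop("pics/e.png","pics/scene0.png",310,370,145,205,10)
crop("pics/f.png","pics/side0.png",345,400,205,270,9)
E
python3 - <<'E'
import cv2,numpy as np
def r(n):
    a=cv2.imread(f"pics/{n}.png");c=np.zeros((640,640,3),np.uint8);h,w=a.shape[:2];c[:min(h,640),:min(w,640)]=a[:640,:640];return c
for i,(x,y) in enumerate(["ab","cd","ef"]):
    cv2.imwrite(f"pics/p{i}.png",cv2.resize(np.hstack([r(x),r(y)]),(800,400)))
E
```

```text
open front (array([ 0.6194, -0.182 ,  0.1841]), [array([0.1, 0.2]), array([ 0.1, -0.2])])
open back (array([ 0.6428, -0.1823,  0.184 ]), [array([-0.5, -0.9]), array([-0.4,  0.6])])
cap front (array([0.5997, 0.1755, 0.1823]), [array([0., 0.]), array([ 0., -0.])])
cap back (array([0.6248, 0.1746, 0.1881]), [array([0.8, 1.1]), array([ 0.8, -0.7])])
(array([ 0.464 , -0.0951,  0.1216]), [array([-0.1, -0.1]), array([-0.1,  0.1])])
```

View pics/p0.png

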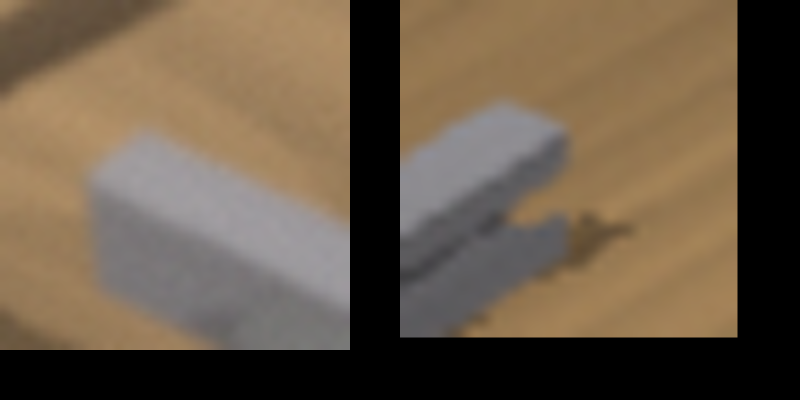

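View pics/p1.png

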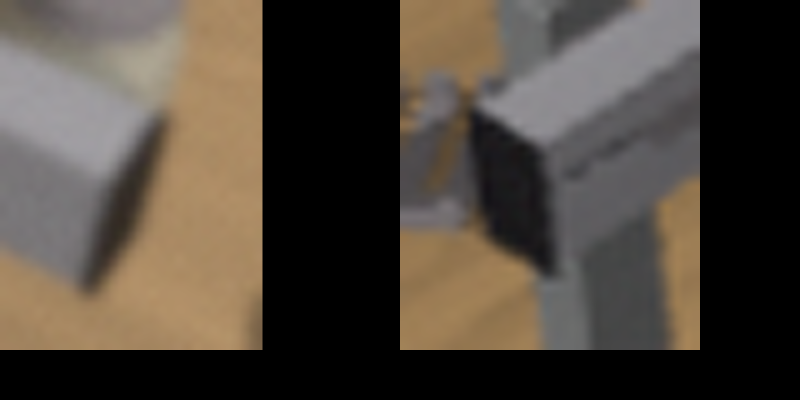

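View pics/p2.png

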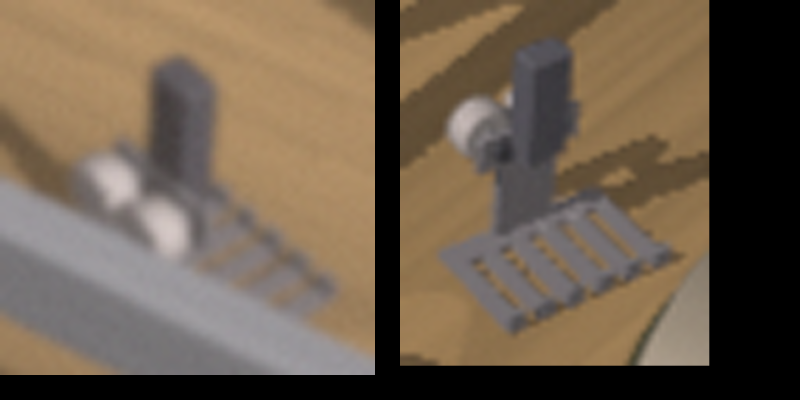

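```bash
cat > fit.py <<'E'
from h import *
from scipy.optimize import least_squares
from scipy.spatial.transform import Rotation as R
S=imaging.camera_params("scene");D=imaging.camera_params("side")
f=lambda x,y,k,x0,y0:(x0+(x*1.6+.5)/k-.5,y0+(y*1.6+.5)/k-.5)
a=lambda x,y:f(x,y,14,255,140); b=lambda x,y:f(x-400,y,18,335,150)
c=lambda x,y:f(x,y,14,395,210); d=lambda x,y:f(x-400,y,16,245,205)
e=lambda x,y:f(x,y,10,310,145); g=lambda x,y:f(x-400,y,9,345,205)
h=.012;L=.36
rp=[((-h,0,.02),S,a(148,133)),((h,0,.02),S,a(90,180)),((h,0,-.02),S,a(105,285)),
((-h,0,.02),D,b(567,132)),((h,0,.02),D,b(505,103)),((-h,0,-.02),D,b(567,248)),
((-h,L,.02),S,c(165,118)),((h,L,.02),S,c(98,178)),((h,L,-.02),S,c(88,292)),
((-h,L,.02),D,d(545,142)),((h,L,.02),D,d(473,100)),((-h,L,-.02),D,d(553,272))]
def mk(P,T):
    return lambda v:np.concatenate([proj(T(v,np.array(q)),p)-uv for q,p,uv in P])
Tr=lambda v,q:R.from_euler('zx',[v[3],v[4]]).apply(q)+v[:3]
def rep(n,s,P):
    J=s.jac;sd=np.sqrt(np.diag(np.linalg.pinv(J.T@J)))*.5
    print(n,s.x,"sd",sd);print(s.fun.reshape(-1,2).round(1).tolist())
s=least_squares(mk(rp,Tr),[.63,-.18,.17,.05,0]);rep("rail",s,rp);print(np.degrees(s.x[3:]))
Tz=lambda v,q:R.from_euler('zx',[v[2],v[3]]).apply(q)+[v[0],v[1],.17]
s=least_squares(mk(rp,Tz),[.63,-.18,.05,0]);rep("rail z170",s,rp);print(np.degrees(s.x[2:]))
hp=[((-.08,-.05,-.05),D,g(678,255)),((-.08,.05,-.05),D,g(513,330)),((-.015,.05,-.058),D,g(442,253)),((-.015,-.05,-.058),D,g(595,190)),
((-.027,0,.062),D,g(543,51)),((-.027,0,.062),S,e(183,75)),((-.08,.05,-.05),S,e(336,288)),((.008,.017,0),S,e(168,225)),((.008,-.017,0),S,e(117,180))]
Th=lambda v,q:R.from_euler('z',v[2]).apply(q)+[v[0],v[1],.062]
s=least_squares(mk(hp,Th),[.47,-.09,.05],loss='soft_l1');rep("hanger",s,hp);print(np.degrees(s.x[2]), Th(s.x,np.array([-.027,0,.044])))
E
python3 fit.py
```

```text
rail [ 0.6321 -0.1834  0.1685  0.0398 -0.0048] sd [0.0006 0.0004 0.0007 0.0024 0.0026]
[[-0.1, -0.5], [-0.1, -0.3], [-0.2, 0.5], [0.3, -0.1], [-0.4, -0.2], [-0.0, 0.9], [-0.8, -0.5], [1.4, 0.4], [-0.8, -0.2], [-0.8, 0.3], [0.1, 0.5], [0.1, -0.5]]
[ 2.2807 -0.2769]
rail z170 [ 0.6323 -0.1831  0.0405 -0.0087] sd [0.0006 0.0004 0.0024 0.0019]
[[-0.1, -0.9], [-0.1, -0.7], [-0.3, 0.1], [0.2, -0.5], [-0.5, -0.6], [-0.1, 0.5], [-0.7, -0.5], [1.6, 0.4], [-0.7, -0.2], [-0.9, 0.3], [-0.0, 0.5], [0.1, -0.5]]
[ 2.3233 -0.4999]
hanger [ 0.4878 -0.1008 -0.2935] sd [0.0009 0.0013 0.0159]
[[-0.4, -0.3], [-0.3, -1.2], [-0.3, 0.5], [0.8, 0.2], [0.8, 0.7], [2.3, -0.9], [2.3, -1.6], [-2.8, 1.8], [-2.4, 1.8]]
-16.814958506041737 [ 0.462 -0.093  0.106]
```

Emit:
{"method": "apply_moves", "body": {"increments": [[[22, 35, 0, 0, 0, -3.5], [44, 70, 0, 0, 0, -7], [66, 105, 0, 0, 0, -10.5], [88, 140, 0, 0, 0, -14], [110, 175, 0, 0, 0, -17.5], [132, 210, 0, 0, 0, -21], [154, 245, 0, 0, 0, -24.5], [176, 280, 0, 0, 0, -28], [198, 315, 0, 0, 0, -31.5], [220, 350, 0, 0, 0, -35], [240, 385, 0, 0, 0, -38], [254, 419, 0, 0, 0, -38]]]}}

```text
t: 1.35
position: [0.4556, -0.0911, 0.2571]
orientation: [[0.958, -0.286, 0.0], [-0.286, -0.958, 0.001], [0.0, -0.001, -1.0]]
wrist_force: [-0.3, -0.2, -0.3]
opening: 0.0881
```

```bash
python3 - <<'E'
from h import *
import pickle
o=bot.get_obs();p=imaging.camera_params("wrist")
im=imaging.grab_frame("wrist")[:,:,::-1];cv2.imwrite("pics/w1.png",im)
pickle.dump(p,open("w1.pkl","wb"));print(o["t"],o["position"],o["orientation"],o["wrist_force"])
E
```

```text
1.35 [ 0.4556 -0.0911  0.2571] [[ 0.9581 -0.2864  0.0004]
 [-0.2864 -0.9581  0.0011]
 [ 0.0001 -0.0011 -1.    ]] [-0.3127 -0.1503 -0.2667]
```

View pics/w1.png

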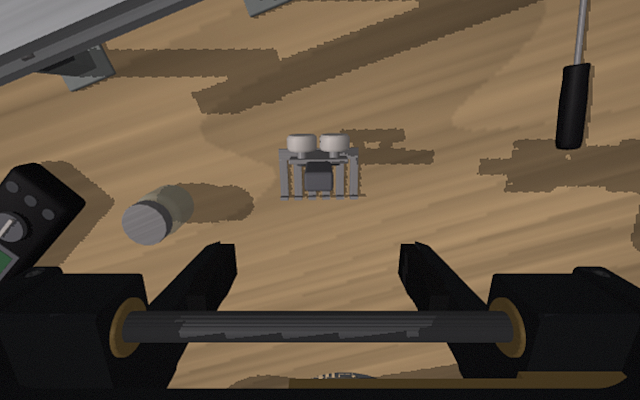

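```bash
python3 - <<'E'
from h import *
import pickle
crop("pics/w1c.png","pics/w1.png",265,380,120,210,6.9)
p=pickle.load(open("w1.pkl","rb"));print(proj(np.array([[.4556,-.0911,.2571],[.4556,-.0911,.106],[.462,-.093,.106]]),p))
E
```

```text
[[317.2621 280.0158]
 [317.3091 190.9725]
 [317.301  184.2087]]
```

View pics/w1c.png

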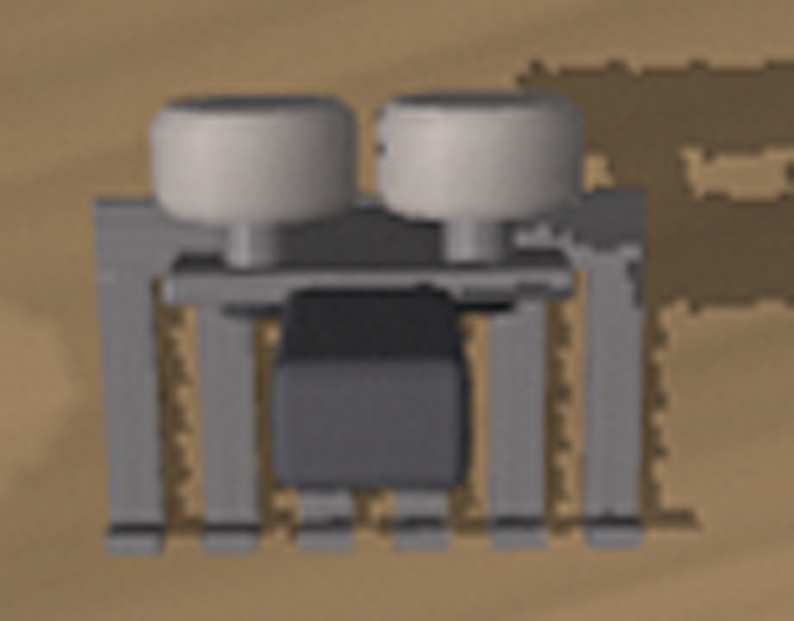

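```bash
python3 - <<'E'
from h import *
import pickle
from scipy.optimize import least_squares
from scipy.spatial.transform import Rotation as R
p=pickle.load(open("w1.pkl","rb"))
c=lambda x,y:(265+(x+.5)/6.9-.5,120+(y+.5)/6.9-.5)
P=[((-.018,.013,.062),c(283,358)),((-.018,-.013,.062),c(463,358)),((-.036,-.013,.062),c(468,487)),((-.036,.013,.062),c(276,487)),
((-.015,.05,-.058),c(97,199)),((-.015,-.05,-.058),c(645,190)),((-.08,.05,-.05),c(110,528)),((-.08,-.05,-.05),c(642,522)),((-.021,.031,.011),c(165,300)),((-.021,-.031,.011),c(574,295))]
Th=lambda v,q:R.from_euler('z',v[2]).apply(q)+[v[0],v[1],.062]
s=least_squares(lambda v:np.concatenate([proj(Th(v,np.array(q)),p)-uv for q,uv in P]),[.4878,-.1,-.29])
print(s.x,np.degrees(s.x[2]));print(s.fun.reshape(-1,2).round(1).tolist());print(Th(s.x,np.array([-.027,0,.044])))
o=bot.get_obs();print(np.degrees(np.arctan2(o["orientation"][1,0],o["orientation"][0,0])))
E
```

```text
[ 0.4957 -0.1038 -0.2754] -15.779900538970766
[[-2.0, -0.8], [1.7, -1.3], [0.9, -0.1], [-0.4, 0.3], [-0.7, -0.9], [0.2, -0.8], [-0.5, 3.0], [0.1, 2.8], [-0.1, -0.2], [0.5, -0.3]]
[ 0.4697 -0.0965  0.106 ]
-16.413646249460204
```

Emit:
{"method": "apply_moves", "body": {"increments": [[[5, -2, -40, 0, 0, 0.6], [13, -5.4, -80, 0, 0, 0.6], [13, -5.4, -97, 0, 0, 0.6], [13, -5.4, -97, 0, 0, 0.6], [13, -5.4, -97, 0, 0, 0.6]]]}}

```text
t: 1.9
position: [0.4694, -0.093, 0.1607]
orientation: [[0.962, -0.273, 0.001], [-0.273, -0.962, 0.003], [0.0, -0.003, -1.0]]
wrist_force: [-0.1, -0.3, -1.1]
opening: 0.0881
```

```bash
cat > look.py <<'E'
from h import *
import pickle,sys
n=sys.argv[1]
o=bot.get_obs();p=imaging.camera_params("wrist")
cv2.imwrite(f"pics/{n}.png",imaging.grab_frame("wrist")[:,:,::-1])
pickle.dump((p,o),open(n+".pkl","wb"));print(o["t"],o["position"],o["wrist_force"],o["moment"],o["opening"]);print(o["orientation"])
E
python3 look.py w2;  python3 -c "
from h import *;crop('pics/w2c.png','pics/w2.png',230,410,160,290,4.4)"
```

```text
1.9 [ 0.4694 -0.093   0.1607] [-0.0663 -0.3278 -1.0795] [-0.0024  0.0231 -0.0276] 0.08811275838510788
[[ 0.9621 -0.2726  0.0011]
 [-0.2726 -0.9621  0.0029]
 [ 0.0002 -0.0031 -1.    ]]
```

View pics/w2c.png

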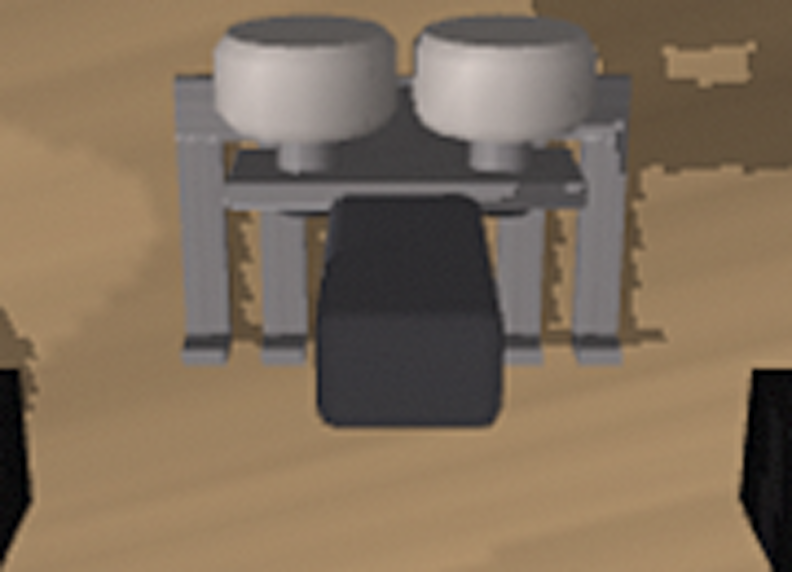

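```bash
python3 - <<'E'
from h import *
import pickle
from scipy.optimize import least_squares
from scipy.spatial.transform import Rotation as R
p,o=pickle.load(open("w2.pkl","rb"))
c=lambda x,y:(230+(x+.5)/4.4-.5,160+(y+.5)/4.4-.5)
P=[((-.018,.013,.062),c(320,313)),((-.018,-.013,.062),c(500,313)),((-.036,-.013,.062),c(504,428)),((-.036,.013,.062),c(316,428)),
((-.015,.05,-.058),c(176,76)),((-.015,-.05,-.058),c(631,73)),((-.021,.031,.011),c(224,207)),((-.021,-.031,.011),c(587,206)),((-.016,.031,.011),c(232,180)),((-.016,-.031,.011),c(583,180))]
Th=lambda v,q:R.from_euler('z',v[2]).apply(q)+[v[0],v[1],.062]
s=least_squares(lambda v:np.concatenate([proj(Th(v,np.array(q)),p)-uv for q,uv in P]),[.4878,-.1,-.29])
print(s.x,np.degrees(s.x[2]));print(s.fun.reshape(-1,2).round(1).tolist());g=Th(s.x,np.array([-.027,0,.044]));print(g,(g-o["position"])*1000)
E
```

```text
[ 0.4953 -0.1035 -0.272 ] -15.583850320354706
[[-1.6, -0.2], [1.9, -0.3], [0.2, 0.9], [-0.0, 1.0], [-0.7, -0.1], [0.2, 0.3], [-0.0, -0.1], [0.3, -0.1], [-2.1, -0.4], [1.5, -0.6]]
[ 0.4693 -0.0963  0.106 ] [ -0.1702  -3.3137 -54.7284]
```

Emit:
{"method": "apply_moves", "body": {"increments": [[[0, -3.3, -25, 0, 0, 0.2], [0, -3.3, -54, 0, 0, 0.2], [0, -3.3, -54, 0, 0, 0.2], [0, -3.3, -54, 0, 0, 0.2], [0, -3.3, -54, 0, 0, 0.2]]]}}

```text
t: 2.45
position: [0.4704, -0.0967, 0.109]
orientation: [[0.963, -0.269, 0.005], [-0.269, -0.963, 0.001], [0.005, -0.002, -1.0]]
wrist_force: [-0.4, 0.3, 0.8]
opening: 0.0881
```

```bash
python3 look.py w3
```

```text
2.45 [ 0.4704 -0.0967  0.109 ] [-0.3525  0.2507  0.7919] [0.0756 0.0294 0.0199] 0.08809410407367832
[[ 0.9631 -0.2692  0.0051]
 [-0.2692 -0.9631  0.001 ]
 [ 0.0047 -0.0024 -1.    ]]
```

View pics/w3.png

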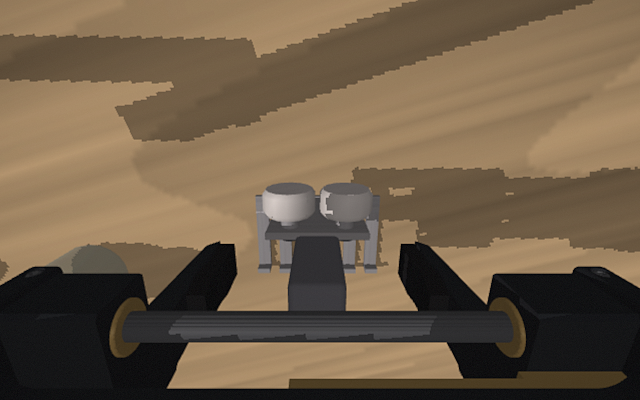

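Emit:
{"method": "apply_moves", "body": {"increments": [[[-1, 0.3, -2, 0, 0, 0], [-1, 0.3, -2, 0, 0, 0], [-1, 0.3, -2, 0, 0, 0], [-1, 0.3, -2, 0, 0, 0], [-1, 0.3, -2, 0, 0, 0], [-1, 0.3, -2, 0, 0, 0], [-1, 0.3, -2, 0, 0, 0], [-1, 0.3, -2, 0, 0, 0]]], "hand": 1, "squeeze": 50}}

```text
t: 3.3
position: [0.4693, -0.0963, 0.1068]
orientation: [[0.963, -0.269, 0.005], [-0.269, -0.963, 0.001], [0.005, -0.002, -1.0]]
wrist_force: [-0.4, 1.2, 0.7]
opening: 0.0259
```

```bash
python3 look.py w4
```

```text
3.3 [ 0.4693 -0.0963  0.1068] [-0.4249  1.2291  0.7482] [ 0.1795 -0.0093 -0.0003] 0.025906302637506335
[[ 0.9631 -0.2692  0.005 ]
 [-0.2692 -0.9631  0.0011]
 [ 0.0045 -0.0024 -1.    ]]
```

View pics/w4.png

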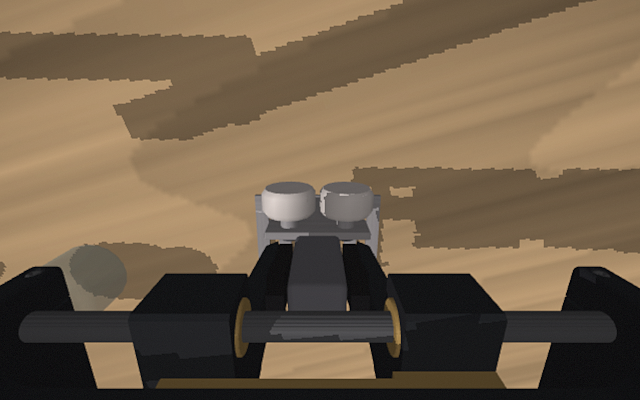

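Emit:
{"method": "apply_moves", "body": {"increments": [[[0, 0, 30, 0, 0, 0], [0, 0, 70, 0, 0, 0], [0, 0, 107, 0, 0, 3], [10, -45, 107, 0, 0, 6], [30, -90, 107, 0, 0, 9], [60, -135, 107, 0, 0, 12], [100, -158, 107, 0, 0, 15], [130, -158, 107, 0, 0, 17.9], [139, -158, 107, 0, 0, 17.9], [139, -158, 107, 0, 0, 17.9], [139, -158, 107, 0, 0, 17.9], [139, -158, 107, 0, 0, 17.9]]]}}

```text
t: 4.55
position: [0.6074, -0.254, 0.2143]
orientation: [[0.999, 0.039, 0.004], [0.039, -0.999, 0.003], [0.004, -0.002, -1.0]]
wrist_force: [0.6, -0.4, -1.8]
opening: 0.0257
```

```bash
python3 look.py w5; python3 - <<'E'
from h import *
for n in ["scene","side"]: cv2.imwrite(f"pics/{n}5.png",imaging.grab_frame(n)[:,:,::-1])
E
```

```text
4.55 [ 0.6074 -0.254   0.2143] [ 0.5964 -0.3896 -1.7942] [ 0.0554  0.0258 -0.0482] 0.025733692251660223
[[ 0.9992  0.0395  0.0041]
 [ 0.0395 -0.9992  0.0025]
 [ 0.0042 -0.0023 -1.    ]]
```

View pics/w5.png

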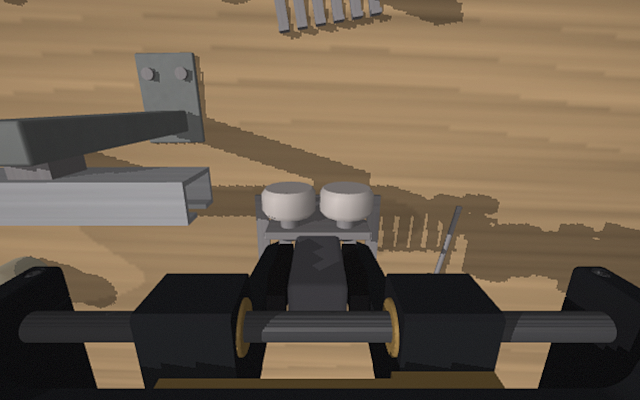

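View pics/side5.png

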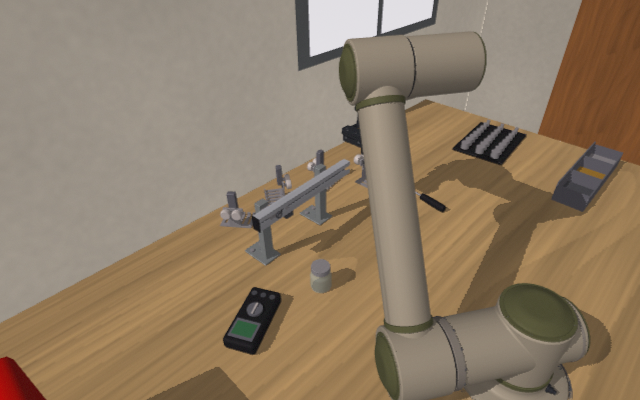

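View pics/scene5.png

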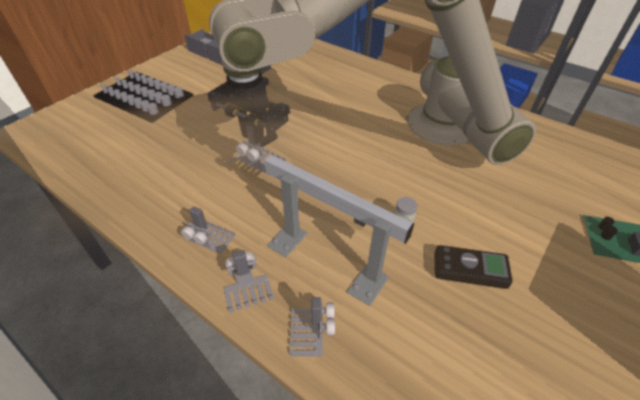

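```bash
python3 - <<'E'
from h import *
crop('pics/w5a.png','pics/w5.png',130,260,145,245,6.1)
crop('pics/w5b.png','pics/w5.png',250,385,170,250,5.9)
crop('pics/s5c.png','pics/scene5.png',225,300,130,185,10.5)
E
```

```text
(no output)
```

View pics/w5a.png

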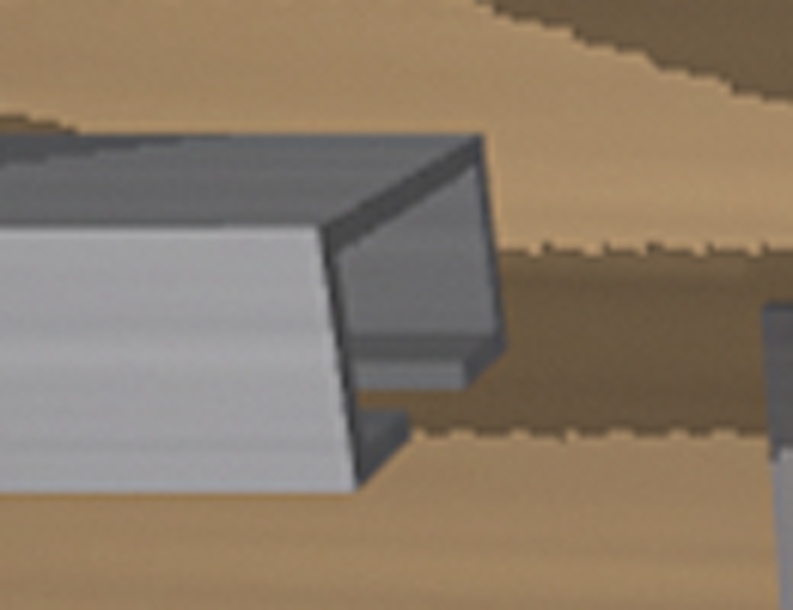

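View pics/w5b.png

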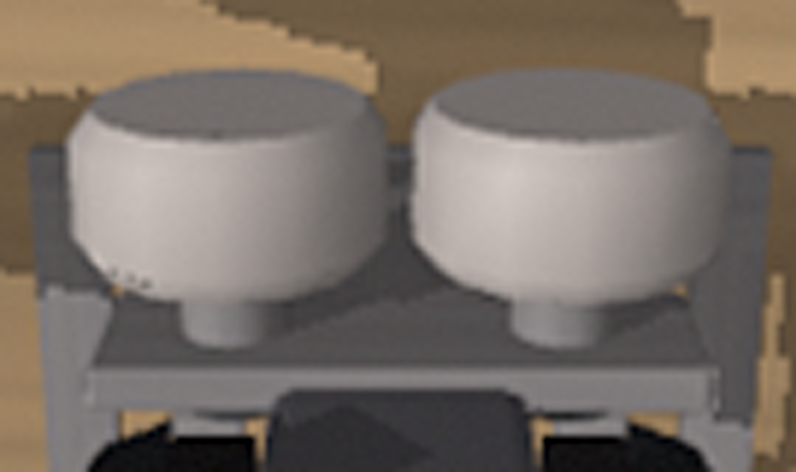

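View pics/s5c.png

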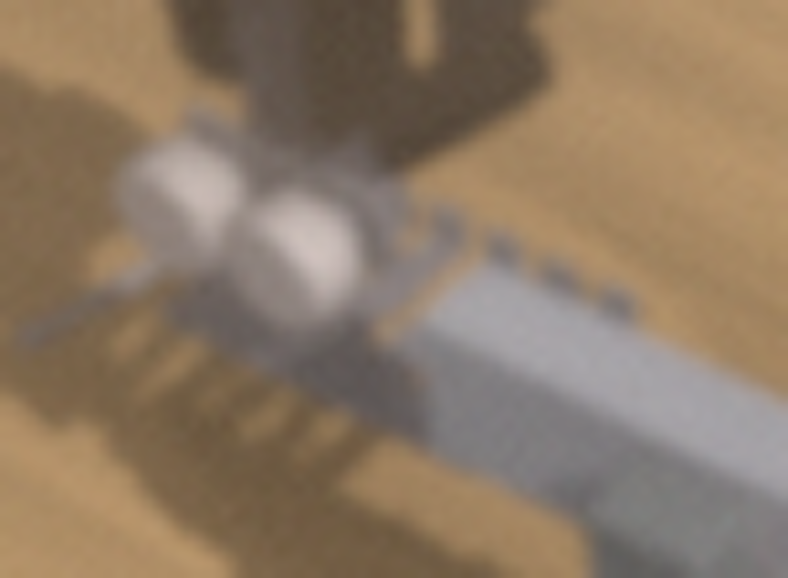

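```bash
cat > fit5.py <<'E'
from h import *
import pickle
from scipy.optimize import least_squares
from scipy.spatial.transform import Rotation as R
p,o=pickle.load(open("w5.pkl","rb"))
ca=lambda x,y:np.array((130+(x+.5)/6.1-.5,145+(y+.5)/6.1-.5))
cb=lambda x,y:np.array((250+(x+.5)/5.9-.5,170+(y+.5)/5.9-.5))
T=lambda v,q:R.from_euler('zxy',v[3:6]).apply(q)+v[:3]
P=[((-.012,0,.02),ca(357,491)),((.012,0,.02),ca(322,228)),((.012,0,-.02),ca(482,134)),((-.012,0,-.02),ca(505,347)),((-.012,0,-.007),ca(466,389)),((-.012,0,.007),ca(411,430))]
# edges: (x,z, v at col 0 of the full crop)
Ed=[((-.012,.02),ca(0,493)),((.012,.02),ca(0,228))]
def res(v):
    v=np.r_[v,0]
    r=[proj(T(v,np.array(q)),p)-uv for q,uv in P]
    for (x,z),uv in Ed:
        y=np.linspace(0,.15,60);a=proj(T(v,np.c_[0*y+x,y,0*y+z]),p)
        r.append([np.interp(-uv[0],-a[:,0],a[:,1])-uv[1]])
    return np.concatenate(r)
s=least_squares(res,[.63,-.18,.17,.04,0],diff_step=1e-5);print("rail",s.x,np.degrees(s.x[3:]));print(s.fun.round(1))
th=np.linspace(0,2*np.pi,90)
cyl=np.vstack([np.c_[0*th+x,r*np.cos(th),r*np.sin(th)] for x,r in [(-.008,.014),(-.006,.016),(.006,.016),(.008,.014)]])
H=[((-.021,.031,.011),cb(88,409)),((-.021,-.031,.011),cb(717,409)),((-.016,.031,.011),cb(96,367)),((-.016,-.031,.011),cb(713,367)),((-.015,.05,-.058),cb(31,148)),((-.015,-.05,-.058),cb(771,149))]
G=[(.017,68,388,68,303),(-.017,411,732,68,305)]
def resh(v):
    v=np.r_[v]
    r=[proj(T(v,np.array(q)),p)-uv for q,uv in H]
    for y,u0,u1,v0,v1 in G:
        a=proj(T(v,cyl+[0,y,0]),p);(m0,n0),(m1,n1)=cb(u0,v0),cb(u1,v1)
        r.append([a[:,0].min()-m0,a[:,0].max()-m1,a[:,1].min()-n0,a[:,1].max()-n1])
    return np.concatenate(r)
h=least_squares(resh,[.635,-.253,.17,.04,0,0],diff_step=1e-5);print("hanger",h.x,np.degrees(h.x[3:]));print(h.fun.round(1))
pred=np.array(o["position"])+ o["orientation"]@np.array([.027,0,.0448]);print("pred origin",pred)
d=R.from_euler('zx',s.x[3:5]).inv().apply(h.x[:3]-s.x[:3]);print("origin in rail frame mm",d*1000)
E
python3 fit5.py
```

```text
rail [ 0.6347 -0.1829  0.1687  0.044   0.0015] [2.5187 0.0875]
[ 0.2 -0.4 -0.3 -0.1 -0.2 -0.3  0.1  0.2 -0.3 -0.2  0.4  1.1 -0.5  0.1]
hanger [ 0.633  -0.2534  0.1676  0.0409  0.0023 -0.007 ] [ 2.3421  0.132  -0.4021]
[ 0.5  0.6 -0.8  0.5 -1.3 -0.1  0.4 -0.2  0.   0.1 -0.1 -0.1  0.7  0.6
 -0.2 -0.   0.  -0.2 -0.2 -0.4]
pred origin [ 0.6346 -0.2528  0.1696]
origin in rail frame mm [ -4.7549 -70.3147  -0.9714]
```

```bash
cat >> fit5.py <<'E'
print('---')
h=least_squares(lambda v:resh(np.r_[v,0,0]),[.635,-.253,.17,.04],diff_step=1e-5);print("hanger",h.x,np.degrees(h.x[3:]));print(h.fun.round(1))
s2=least_squares(lambda v:res(np.r_[v[:2],.1687,v[2:]]),[.63,-.18,.04,0],diff_step=1e-5)
for z in (.1687,.17):
  for hz in (z-.001,z,z+.001):
    s2=least_squares(lambda v:res(np.r_[v[:2],z,v[2:]]),[.63,-.18,.04,0],diff_step=1e-5)
    h2=least_squares(lambda v:resh(np.r_[v[:2],hz,v[2],0,0]),[.635,-.253,.04],diff_step=1e-5)
    d=R.from_euler('zx',s2.x[2:]).inv().apply(np.r_[h2.x[:2],hz]-np.r_[s2.x[:2],z])
    print(z,hz,s2.x,s2.cost,h2.x,h2.cost,d*1000)
E
python3 fit5.py | sed '1,/---/d'
```

```text
hanger [ 0.6331 -0.2533  0.1677  0.0415] [2.3792]
[ 0.4  0.5 -0.7  0.5 -1.4 -0.2  0.4 -0.3  0.2  0.6  0.1  0.3  0.6  0.6
 -0.2 -0.2  0.  -0.1 -0.2 -0.6]
0.1687 0.1677 [ 0.6347 -0.1829  0.0439  0.0016] 1.0261108060178428 [ 0.6331 -0.2533  0.0415] 2.5839583399173263 [ -4.673  -70.2793  -0.8875]
0.1687 0.1687 [ 0.6347 -0.1829  0.0439  0.0016] 1.0261108060178428 [ 0.6335 -0.2533  0.0415] 3.052895655292709 [ -4.2992 -70.279    0.1125]
0.1687 0.1697 [ 0.6347 -0.1829  0.0439  0.0016] 1.0261108060178428 [ 0.6338 -0.2533  0.0415] 4.486829256853592 [ -3.9255 -70.2786   1.1125]
0.17 0.169 [ 0.6351 -0.1834  0.0425  0.004 ] 1.1410590202174673 [ 0.6336 -0.2533  0.0415] 3.3802508983919686 [ -4.5019 -69.7475  -0.7172]
0.17 0.17 [ 0.6351 -0.1834  0.0425  0.004 ] 1.1410590202174673 [ 0.634  -0.2533  0.0416] 5.110155988287023 [ -4.128  -69.7442   0.2827]
0.17 0.171 [ 0.6351 -0.1834  0.0425  0.004 ] 1.1410590202174673 [ 0.6343 -0.2533  0.0416] 7.849468545916115 [ -3.7542 -69.7412   1.2826]
```

Emit:
{"method": "apply_moves", "body": {"increments": [[[3.2, 8, 0.5, 0, 0, 0.15], [3.2, 18, 0.5, 0, 0, 0.15], [3.2, 25, 0.5, 0, 0, 0.15], [3.2, 25, 0.5, 0, 0, 0.15], [3.2, 25, 0.5, 0, 0, 0.15], [3.2, 25, 0.5, 0, 0, 0.15]]]}}

```text
t: 5.3
position: [0.611, -0.2294, 0.2148]
orientation: [[0.999, 0.042, 0.005], [0.042, -0.999, 0.002], [0.005, -0.002, -1.0]]
wrist_force: [0.0, 0.8, -1.9]
opening: 0.0254
```

```bash
python3 look.py w6; python3 - <<'E'
from h import *
crop('pics/w6a.png','pics/w6.png',195,325,150,240,6.1)
E
```

```text
5.3 [ 0.611  -0.2294  0.2148] [ 0.0037  0.7963 -1.892 ] [ 0.0411 -0.0255  0.0311] 0.025438363967344807
[[ 0.9991  0.042   0.0047]
 [ 0.042  -0.9991  0.0022]
 [ 0.0048 -0.002  -1.    ]]
```

View pics/w6a.png

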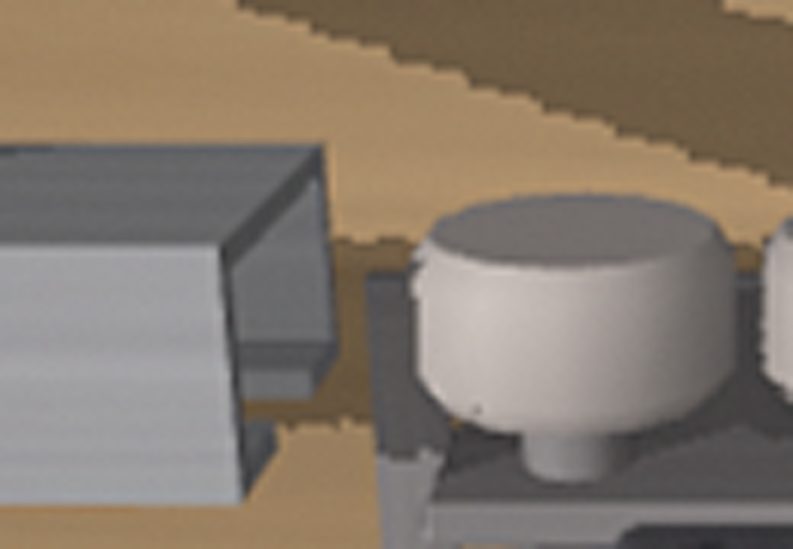

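```bash
cat > fit6.py <<'E'
from h import *
import pickle
from scipy.optimize import least_squares
from scipy.spatial.transform import Rotation as R
p,o=pickle.load(open("w6.pkl","rb"))
ca=lambda x,y:np.array((195+(x+.5)/6.1-.5,150+(y+.5)/6.1-.5))
T=lambda v,q:R.from_euler('zx',v[3:5]).apply(q)+v[:3]
P=[((-.012,0,.02),ca(243,504)),((.012,0,.02),ca(219,245)),((.012,0,-.02),ca(323,145)),((-.012,0,-.02),ca(337,345)),((-.012,0,-.007),ca(312,398)),((-.012,0,.007),ca(277,442))]
Ed=[((-.012,.02),ca(0,506)),((.012,.02),ca(0,245))]
def res(v):
    r=[proj(T(v,np.array(q)),p)-uv for q,uv in P]
    for (x,z),uv in Ed:
        y=np.linspace(0,.15,60);a=proj(T(v,np.c_[0*y+x,y,0*y+z]),p)
        r.append([np.interp(-uv[0],-a[:,0],a[:,1])-uv[1]])
    return np.concatenate(r)
s=least_squares(res,[.63,-.18,.17,.04,0],diff_step=1e-5);print("rail",s.x,np.degrees(s.x[3:]));print(s.fun.round(1))
th=np.linspace(0,2*np.pi,90)
cyl=np.vstack([np.c_[0*th+x,r*np.cos(th),r*np.sin(th)] for x,r in [(-.008,.014),(-.006,.016),(.006,.016),(.008,.014)]])
def resh(v):
    r=[proj(T(v,np.array((-.016,.031,.011))),p)-ca(436,500)]
    a=proj(T(v,cyl+[0,.017,0]),p);(m0,n0),(m1,n1)=ca(416,194),ca(737,434)
    r.append([a[:,0].min()-m0,a[:,0].max()-m1,a[:,1].min()-n0,a[:,1].max()-n1])
    return np.concatenate(r)
for yaw in (.040,.042):
  for z in (.168,.169,.17):
    h=least_squares(lambda v:resh(np.r_[v,z,yaw,0]),[.635,-.253],diff_step=1e-5)
    s2=least_squares(lambda v:res(np.r_[v[:2],z,v[2:]]),[.63,-.18,.04,0],diff_step=1e-5)
    d=R.from_euler('z',s2.x[2]).inv().apply(np.r_[h.x[:2],z]-np.r_[s2.x[:2],z])
    print(z,yaw,h.x,h.fun.round(1),s2.x,d*1000)
h=least_squares(lambda v:resh(np.r_[v,.042,0]),[.635,-.253,.17],diff_step=1e-5);print(h.x,h.fun.round(1))
E
python3 fit6.py
```

```text
rail [ 0.6348 -0.1831  0.1689  0.0492  0.    ] [2.8177 0.0002]
[ 0.1 -0.5 -0.1 -0.1 -0.3 -0.6  0.1  1.5 -0.1 -0.4  0.3  0.7 -0.6  0.1]
0.168 0.04 [ 0.6364 -0.2291] [-1.   0.1 -0.2  1.2 -0.2  0.2] [ 0.6345 -0.1829  0.05   -0.001 ] [ -0.418  -46.2889   0.    ]
0.169 0.04 [ 0.6368 -0.2292] [-1.   0.2 -0.3  1.4 -0.4  0.2] [ 0.6349 -0.1831  0.0491  0.0001] [ -0.3535 -46.1476   0.    ]
0.17 0.04 [ 0.6372 -0.2293] [-1.1  0.3 -0.4  1.6 -0.5  0.3] [ 0.6352 -0.1834  0.0481  0.0013] [ -0.2891 -46.0063   0.    ]
0.168 0.042 [ 0.6365 -0.2291] [-0.9  0.1 -0.3  1.2 -0.2  0.1] [ 0.6345 -0.1829  0.05   -0.001 ] [ -0.3741 -46.2855   0.    ]
0.169 0.042 [ 0.6368 -0.2292] [-1.   0.2 -0.4  1.4 -0.4  0.2] [ 0.6349 -0.1831  0.0491  0.0001] [ -0.3095 -46.1442   0.    ]
0.17 0.042 [ 0.6372 -0.2293] [-1.1  0.4 -0.5  1.6 -0.6  0.3] [ 0.6352 -0.1834  0.0481  0.0013] [ -0.2452 -46.0029   0.    ]
[ 0.635  -0.2287  0.1641] [-0.5 -0.3  0.2  0.4  0.4 -0.1]
```

Emit:
{"method": "apply_moves", "body": {"increments": [[[0.1, 4, 0, 0, 0, 0.1], [0, 8, 0, 0, 0, 0.2], [-0.2, 12, 0, 0, 0, 0.2], [-0.4, 16, 0, 0, 0, 0.2], [-0.4, 18, 0, 0, 0, 0.2], [-0.4, 18, 0, 0, 0, 0.2]]]}}

```text
t: 5.95
position: [0.6106, -0.2111, 0.2149]
orientation: [[0.999, 0.046, 0.005], [0.046, -0.999, 0.002], [0.005, -0.002, -1.0]]
wrist_force: [-0.8, -0.7, -2.7]
opening: 0.0256
```

```bash
python3 look.py w7; python3 - <<'E'
from h import *
crop('pics/w7a.png','pics/w7.png',195,325,150,240,6.1)
E
```

```text
5.95 [ 0.6106 -0.2111  0.2149] [-0.7992 -0.6545 -2.7127] [0.0071 0.0409 0.0139] 0.025564509700846352
[[ 0.9989  0.0458  0.0047]
 [ 0.0458 -0.9989  0.0022]
 [ 0.0048 -0.002  -1.    ]]
```

View pics/w7a.png

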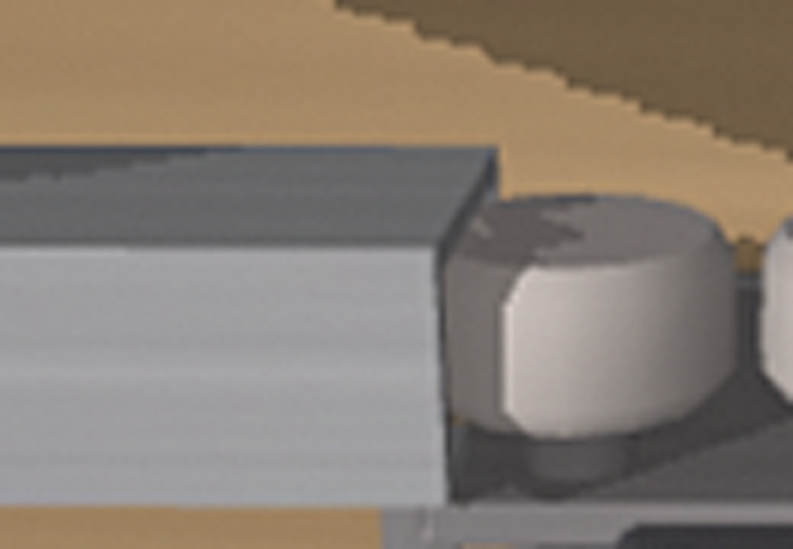

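Emit:
{"method": "apply_moves", "body": {"increments": [[[-0.1, 3, 0, 0, 0, 0], [-0.3, 6, 0, 0, 0, 0], [-0.4, 9, 0, 0, 0, 0], [-0.5, 12, 0, 0, 0, 0], [-0.6, 14, 0, 0, 0, 0], [-0.6, 14, 0, 0, 0, 0]]]}}

```text
t: 6.6
position: [0.61, -0.197, 0.2149]
orientation: [[0.999, 0.046, 0.005], [0.046, -0.999, 0.002], [0.005, -0.002, -1.0]]
wrist_force: [1.5, -0.1, -1.9]
opening: 0.0254
```

```bash
cat > st.py <<'E'
from h import *
o=bot.get_obs();print(o["t"],o["position"]*1000,"F",o["wrist_force"],"M",o["moment"],o["opening"])
E
python3 st.py
```

```text
6.6 [ 609.984  -196.9981  214.863 ] F [ 1.4501 -0.1286 -1.8869] M [ 0.0099  0.015  -0.0601] 0.02540327298801906
```

Emit:
{"method": "apply_moves", "body": {"increments": [[[-0.1, 2, 0, 0, 0, 0], [-0.2, 4, 0, 0, 0, 0], [-0.3, 6, 0, 0, 0, 0], [-0.4, 8, 0, 0, 0, 0], [-0.4, 10, 0, 0, 0, 0], [-0.5, 12, 0, 0, 0, 0], [-0.5, 12, 0, 0, 0, 0]]]}}

```text
t: 7.3
position: [0.6095, -0.1847, 0.2149]
orientation: [[0.999, 0.046, 0.005], [0.046, -0.999, 0.002], [0.005, -0.002, -1.0]]
wrist_force: [0.4, -0.4, -2.9]
opening: 0.0257
```

```bash
python3 st.py; python3 look.py w8
```

```text
7.3 [ 609.5075 -184.7285  214.9172] F [ 0.4253 -0.4191 -2.8966] M [ 0.0079 -0.0455 -0.0154] 0.02568893393430059
7.3 [ 0.6095 -0.1847  0.2149] [ 0.4253 -0.4191 -2.8966] [ 0.0079 -0.0455 -0.0154] 0.02568893393430059
[[ 0.9989  0.0461  0.0047]
 [ 0.0461 -0.9989  0.0022]
 [ 0.0048 -0.002  -1.    ]]
```

View pics/w8.png

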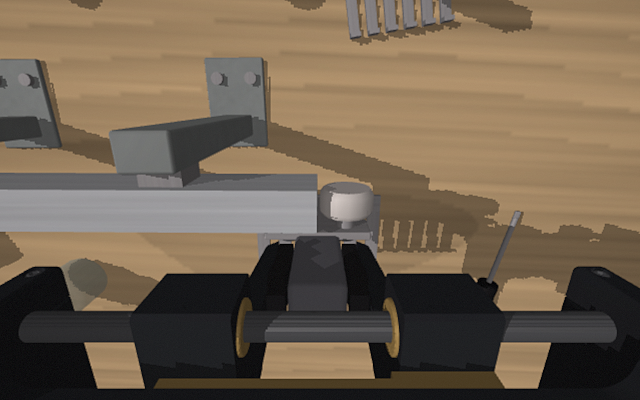

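Emit:
{"method": "apply_moves", "body": {"increments": [[[-0.1, 2, 0, 0, 0, 0], [-0.2, 4, 0, 0, 0, 0], [-0.3, 6, 0, 0, 0, 0], [-0.4, 8, 0, 0, 0, 0], [-0.5, 10, 0, 0, 0, 0], [-0.6, 12, 0, 0, 0, 0], [-0.7, 15, 0, 0, 0, 0], [-0.7, 15, 0, 0, 0, 0]]]}}

```text
t: 8.15
position: [0.6088, -0.1695, 0.215]
orientation: [[0.999, 0.046, 0.005], [0.046, -0.999, 0.002], [0.005, -0.002, -1.0]]
wrist_force: [0.1, -0.6, -2.3]
opening: 0.0257
```

```bash
python3 st.py
```

```text
8.15 [ 608.8138 -169.4591  214.9665] F [ 0.0851 -0.5721 -2.3063] M [0.0026 0.0165 0.0109] 0.025732353450084938
```

Emit:
{"method": "apply_moves", "body": {"increments": [[[-0.1, 2, 0, 0, 0, 0], [-0.2, 4, 0, 0, 0, 0], [-0.3, 6, 0, 0, 0, 0], [-0.4, 8, 0, 0, 0, 0], [-0.5, 10, 0, 0, 0, 0], [-0.6, 12.5, 0, 0, 0, 0], [-0.7, 15, 0, 0, 0, 0], [-0.8, 17.5, 0, 0, 0, 0], [-0.9, 20, 0, 0, 0, 0], [-0.9, 20, 0, 0, 0, 0]]]}}

```text
t: 9.15
position: [0.6079, -0.1491, 0.215]
orientation: [[0.999, 0.047, 0.005], [0.047, -0.999, 0.002], [0.005, -0.002, -1.0]]
wrist_force: [0.6, 0.3, -1.9]
opening: 0.0255
```

```bash
python3 st.py
```

```text
9.15 [ 607.9162 -149.0956  214.9823] F [ 0.5957  0.2515 -1.8906] M [ 0.0231  0.0133 -0.0388] 0.025478190702701117
```

Emit:
{"method": "apply_moves", "body": {"increments": [[[-0.1, 2, 0, 0, 0, 0], [-0.2, 4, 0, 0, 0, 0], [-0.3, 6, 0, 0, 0, 0], [-0.4, 8, 0, 0, 0, 0], [-0.5, 10, 0, 0, 0, 0], [-0.6, 12.5, 0, 0, 0, 0], [-0.7, 15, 0, 0, 0, 0], [-0.8, 17.5, 0, 0, 0, 0], [-0.9, 20, 0, 0, 0, 0], [-0.9, 20, 0, 0, 0, 0]]]}}

```text
t: 10.15
position: [0.607, -0.1287, 0.215]
orientation: [[0.999, 0.047, 0.005], [0.047, -0.999, 0.002], [0.005, -0.002, -1.0]]
wrist_force: [-0.1, 0.8, -1.4]
opening: 0.0255
```

```bash
python3 st.py
```

```text
10.15 [ 607.0194 -128.7135  215.0359] F [-0.1215  0.8315 -1.3943] M [0.017  0.0606 0.0365] 0.025480027205806322
```

Emit:
{"method": "apply_moves", "body": {"increments": [[[-0.1, 2, 0, 0, 0, 0], [-0.2, 4, 0, 0, 0, 0], [-0.3, 6, 0, 0, 0, 0], [-0.4, 8, 0, 0, 0, 0], [-0.5, 10, 0, 0, 0, 0], [-0.6, 12.5, 0, 0, 0, 0], [-0.7, 15, 0, 0, 0, 0], [-0.8, 17.5, 0, 0, 0, 0], [-0.9, 20, 0, 0, 0, 0], [-0.9, 20, 0, 0, 0, 0]]]}}

```text
t: 11.15
position: [0.6061, -0.1083, 0.215]
orientation: [[0.999, 0.048, 0.005], [0.048, -0.999, 0.003], [0.005, -0.002, -1.0]]
wrist_force: [-0.6, -0.4, -2.9]
opening: 0.0255
```

```bash
python3 st.py; python3 look.py w9; python3 - <<'E'
from h import *
cv2.imwrite("pics/side9.png",imaging.grab_frame("side")[:,:,::-1])
crop('pics/side9c.png','pics/side9.png',235,375,135,265,5)
E
```

```text
11.15 [ 606.0638 -108.3415  214.9828] F [-0.5722 -0.4091 -2.9019] M [0.0986 0.0771 0.0623] 0.025511559760146647
11.15 [ 0.6061 -0.1083  0.215 ] [-0.5722 -0.4091 -2.9019] [0.0986 0.0771 0.0623] 0.025511559760146647
[[ 0.9989  0.0475  0.0046]
 [ 0.0475 -0.9989  0.0026]
 [ 0.0047 -0.0024 -1.    ]]
```

View pics/w9.png

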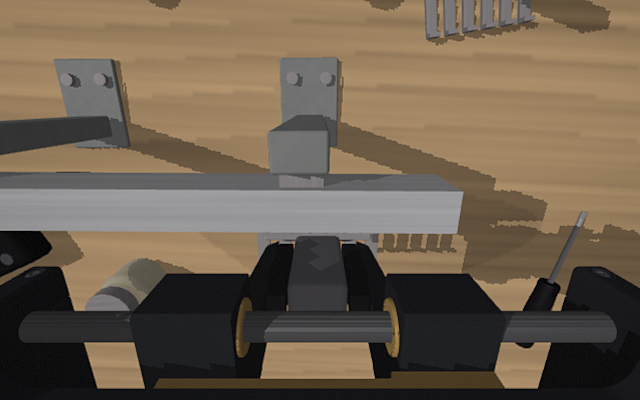

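View pics/side9c.png

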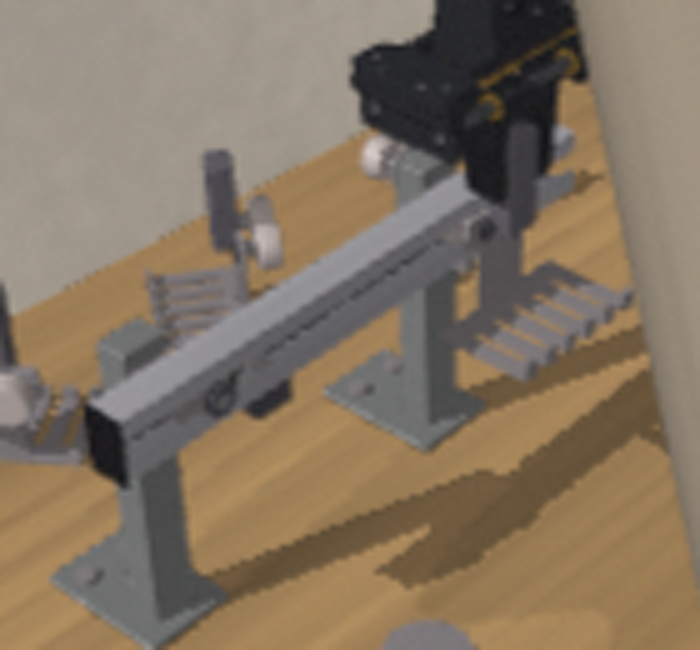

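```bash
cat > avg.py <<'E'
from h import *
A=[]
for i in range(6):
    imaging.grab_frame("scene");o=bot.get_obs();A.append(np.r_[o["position"]*1000,o["wrist_force"],o["moment"]])
A=np.array(A);m=A.mean(0);s=A.std(0)
print(o["t"],"pos",m[:3].round(2),"F",m[3:6],"M",m[6:],"sdF",s[3:6],"sdM",s[6:])
E
python3 avg.py
```

```text
11.55 pos [ 606.08 -108.72  214.98] F [-0.3441  0.3196 -2.7963] M [ 0.1003  0.0369 -0.0011] sdF [0.2176 0.4254 0.4985] sdM [0.0195 0.0332 0.0273]
```

Emit:
{"method": "apply_moves", "body": {"increments": [[[-0.1, 2, 0, 0, 0, 0], [-0.2, 4, 0, 0, 0, 0], [-0.3, 6, 0, 0, 0, 0], [-0.4, 8, 0, 0, 0, 0], [-0.5, 10, 0, 0, 0, 0], [-0.6, 12.5, 0, 0, 0, 0], [-0.7, 15, 0, 0, 0, 0], [-0.7, 15, 0, 0, 0, 0]]]}}

```text
t: 12.35
position: [0.6054, -0.0933, 0.2149]
orientation: [[0.999, 0.047, 0.004], [0.047, -0.999, 0.003], [0.005, -0.003, -1.0]]
wrist_force: [0.1, 1.6, -3.5]
opening: 0.0257
```

```bash
python3 avg.py
```

```text
12.65 pos [605.35 -93.53 214.9 ] F [-0.1693  1.0022 -3.5978] M [0.1435 0.0509 0.0326] sdF [0.5871 0.5019 0.2361] sdM [0.0189 0.0199 0.0138]
```

Emit:
{"method": "apply_moves", "body": {"increments": [[[0, 0, -0.3, 0, 0, 0], [0, 0, -0.6, 0, 0, 0], [0, 0, -0.6, 0, 0, 0]]]}}

```text
t: 12.95
position: [0.6055, -0.0938, 0.2145]
orientation: [[0.999, 0.047, 0.005], [0.047, -0.999, 0.002], [0.005, -0.002, -1.0]]
wrist_force: [-0.7, -0.8, -2.4]
opening: 0.0254
```

```bash
python3 avg.py
```

```text
13.25 pos [605.41 -93.75 214.44] F [-0.0928  0.2413 -2.0311] M [ 0.0182 -0.0015 -0.0186] sdF [0.2538 0.3585 0.451 ] sdM [0.0383 0.0165 0.0243]
```

Emit:
{"method": "apply_moves", "body": {"increments": [[[-0.1, 2, -0.5, -0.2, 0, 0], [-0.2, 4, -0.6, -0.4, 0, 0], [-0.3, 6, -0.6, -0.5, 0, 0], [-0.4, 8, -0.7, -0.5, 0, 0], [-0.5, 10, -0.7, -0.5, 0, 0], [-0.6, 12.5, -0.8, -0.5, 0, 0], [-0.7, 15, -0.8, -0.5, 0, 0], [-0.8, 17.5, -0.8, -0.5, 0, 0], [-0.9, 20, -0.9, -0.5, 0, 0], [-0.9, 20, -0.9, -0.5, 0, 0]]]}}

```text
t: 14.25
position: [0.6045, -0.0733, 0.2135]
orientation: [[0.999, 0.048, 0.005], [0.048, -0.999, -0.006], [0.004, 0.006, -1.0]]
wrist_force: [0.2, -0.8, -1.2]
opening: 0.0257
```

```bash
python3 avg.py
```

```text
14.55 pos [604.49 -73.74 213.49] F [ 0.2179  0.1063 -1.8993] M [0.0353 0.0315 0.0009] sdF [0.4137 0.4084 0.5665] sdM [0.0278 0.0377 0.0089]
```

```bash
python3 - <<'E'
from h import *
D=imaging.camera_params("side")
# front-face plane: points m + y*dir ; fit y for pixel
m=np.array([.6335,-.183,.1695]);yd=np.array([-.045,.999,-.01]);xd=np.array([.999,.045,0])
def yy(uv,x,z):
    from scipy.optimize import least_squares
    f=lambda v:proj(m+xd*x+yd*v[0]+np.array([0,0,v[1]]),D)-uv
    s=least_squares(f,[.2,z]);return s.x,s.fun
print("circle",yy((235+222/5,135+395/5),-.012,0))
print("box left/right bottom",yy((235+265/5,135+415/5),-.012,-.03),yy((235+248/5,135+405/5),-.012,-.03),yy((235+290/5,135+380/5),-.012,-.02))
E
```

```text
circle (array([ 0.2908, -0.0054]), array([-0.,  0.]))
box left/right bottom (array([ 0.2621, -0.0367]), array([0., 0.])) (array([ 0.2735, -0.0227]), array([ 0., -0.])) (array([ 0.242 , -0.0248]), array([-0.,  0.]))
```

Emit:
{"method": "apply_moves", "body": {"increments": [[[-0.1, 2, 0, 0, 0, 0], [-0.2, 4, 0, 0, 0, 0], [-0.3, 6, -0.1, 0, 0, 0], [-0.4, 8, -0.1, 0, 0, 0], [-0.5, 10, -0.1, 0, 0, 0], [-0.6, 12.5, -0.1, 0, 0, 0], [-0.7, 15, -0.2, 0, 0, 0], [-0.8, 17.5, -0.2, 0, 0, 0], [-0.9, 20, -0.2, 0, 0, 0], [-1.0, 22.5, -0.2, 0, 0, 0], [-1.1, 25, -0.3, 0, 0, 0], [-1.1, 25, -0.3, 0, 0, 0]]]}}

```text
t: 15.75
position: [0.6033, -0.0485, 0.2132]
orientation: [[0.999, 0.047, 0.005], [0.047, -0.999, -0.006], [0.004, 0.006, -1.0]]
wrist_force: [-0.8, 0.9, -2.2]
opening: 0.0253
```

```bash
python3 avg.py
```

```text
16.05 pos [603.39 -48.84 213.16] F [-0.1849 -0.2186 -1.5736] M [0.0372 0.0024 0.0015] sdF [0.4925 0.2656 0.2693] sdM [0.0386 0.0287 0.0238]
```

Emit:
{"method": "apply_moves", "body": {"increments": [[[-0.1, 2, 0, 0, 0, 0], [-0.2, 4, 0, 0, 0, 0], [-0.3, 6, -0.1, 0, 0, 0], [-0.4, 8, -0.1, 0, 0, 0], [-0.5, 10, -0.1, 0, 0, 0], [-0.6, 12.5, -0.1, 0, 0, 0], [-0.7, 15, -0.2, 0, 0, 0], [-0.8, 17.5, -0.2, 0, 0, 0], [-0.9, 20, -0.2, 0, 0, 0], [-1.0, 22.5, -0.2, 0, 0, 0], [-1.1, 25, -0.3, 0, 0, 0], [-1.1, 25, -0.3, 0, 0, 0]]]}}

```text
t: 17.25
position: [0.6023, -0.0236, 0.2128]
orientation: [[0.999, 0.047, 0.005], [0.047, -0.999, -0.006], [0.004, 0.006, -1.0]]
wrist_force: [1.3, -0.4, -1.1]
opening: 0.0256
```

```bash
python3 avg.py
```

```text
17.55 pos [602.29 -23.94 212.84] F [ 0.0424  0.2542 -1.7614] M [ 0.0314  0.0312 -0.0135] sdF [0.3718 0.5188 0.2938] sdM [0.0218 0.0267 0.0414]
```

Emit:
{"method": "apply_moves", "body": {"increments": [[[-0.5, 10, 0.2, 0, 0, 0], [-0.5, 10, 0.5, 0, 0, 0], [-0.5, 10, 0.7, 0, 0, 0], [-0.5, 10, 0.7, 0, 0, 0]]]}}

```text
t: 17.95
position: [0.6018, -0.014, 0.2136]
orientation: [[0.999, 0.047, 0.005], [0.047, -0.999, -0.006], [0.004, 0.006, -1.0]]
wrist_force: [1.1, -0.4, -2.6]
opening: 0.0254
```

```bash
python3 avg.py
```

```text
18.25 pos [601.8  -14.12 213.54] F [-0.0956 -0.0133 -1.7368] M [ 0.0148  0.0111 -0.0075] sdF [0.2216 0.2288 0.6339] sdM [0.0497 0.0299 0.0301]
```

Emit:
{"method": "apply_moves", "body": {"increments": [[[0, 0, 0.3, 0, 0, 0], [0, 0, 0.6, 0, 0, 0], [0, 0, 0.6, 0, 0, 0]]]}}

```text
t: 18.55
position: [0.6018, -0.0141, 0.2142]
orientation: [[0.999, 0.047, 0.005], [0.047, -0.999, -0.006], [0.004, 0.006, -1.0]]
wrist_force: [0.0, -0.1, -2.5]
opening: 0.0254
```

```bash
python3 avg.py
```

```text
18.85 pos [601.8  -14.11 214.14] F [-0.1602 -0.1247 -1.7395] M [ 0.046   0.011  -0.0091] sdF [0.4739 0.2908 0.2724] sdM [0.0204 0.028  0.0137]
```

Emit:
{"method": "apply_moves", "body": {"increments": [[[0, 0, 0.3, 0, 0, 0], [0, 0, 0.5, 0, 0, 0], [0, 0, 0.5, 0, 0, 0]]]}}

```text
t: 19.15
position: [0.6018, -0.0141, 0.2144]
orientation: [[0.999, 0.047, 0.004], [0.047, -0.999, -0.006], [0.004, 0.006, -1.0]]
wrist_force: [0.8, -0.5, -3.8]
opening: 0.0255
```

```bash
python3 avg.py
```

```text
19.45 pos [601.78 -14.1  214.42] F [ 1.1676 -0.0289 -4.4507] M [ 0.0139 -0.0942  0.0028] sdF [0.5512 0.3249 0.5686] sdM [0.0355 0.0265 0.0199]
```

Emit:
{"method": "apply_moves", "body": {"increments": [[[0, 0, -0.5, 0.1, 0, 0], [0, 0, -1.1, 0.2, 0, 0], [-0.1, 2, -1.1, 0.2, 0, 0], [-0.2, 4, -1.1, 0.2, 0, 0], [-0.3, 6, -1.1, 0.2, 0, 0], [-0.4, 8, -1.2, 0.2, 0, 0], [-0.5, 10, -1.2, 0.2, 0, 0], [-0.6, 12.5, -1.2, 0.2, 0, 0], [-0.7, 15, -1.2, 0.2, 0, 0], [-0.7, 15, -1.2, 0.2, 0, 0]]]}}

```text
t: 20.45
position: [0.6011, 0.0013, 0.2133]
orientation: [[0.999, 0.047, 0.004], [0.047, -0.999, -0.002], [0.004, 0.003, -1.0]]
wrist_force: [-0.2, 1.0, -2.2]
opening: 0.026
```

```bash
python3 avg.py
```

```text
20.75 pos [601.09   0.89 213.25] F [-0.094   0.2362 -1.9678] M [0.0302 0.0444 0.0035] sdF [0.4488 0.4875 0.2467] sdM [0.0241 0.0386 0.0384]
```

Emit:
{"method": "apply_moves", "body": {"increments": [[[-0.1, 2, 0, 0, 0, 0], [-0.2, 4, 0, 0, 0, 0], [-0.3, 6, 0, 0, 0, 0], [-0.4, 8, 0, 0, 0, 0], [-0.5, 10, -0.1, 0, 0, 0], [-0.6, 12, -0.1, 0, 0, 0], [-0.7, 14, -0.1, 0, 0, 0], [-0.8, 16, -0.1, 0, 0, 0], [-0.9, 18, -0.1, 0, 0, 0], [-0.9, 18, -0.1, 0, 0, 0]]]}}

```text
t: 21.75
position: [0.6002, 0.0191, 0.2132]
orientation: [[0.999, 0.047, 0.004], [0.047, -0.999, -0.002], [0.004, 0.003, -1.0]]
wrist_force: [0.1, -0.5, -1.5]
opening: 0.0256
```

```bash
python3 avg.py
```

```text
22.05 pos [600.19  18.78 213.13] F [ 0.1108  0.0955 -2.0586] M [ 0.0236 -0.0085 -0.0068] sdF [0.5374 0.4389 0.6786] sdM [0.0292 0.0182 0.039 ]
```

Origin about 202 mm in, no load. Next at 15 mm/s toward the expected catch.

Emit:
{"method": "apply_moves", "body": {"increments": [[[-0.1, 1.5, 0, 0, 0, 0], [-0.1, 3, 0, 0, 0, 0], [-0.2, 4.5, 0, 0, 0, 0], [-0.3, 6, 0, 0, 0, 0], [-0.3, 7.5, 0, 0, 0, 0], [-0.4, 9, 0, 0, 0, 0], [-0.5, 10.5, -0.1, 0, 0, 0], [-0.5, 12, -0.1, 0, 0, 0], [-0.6, 13.5, -0.1, 0, 0, 0], [-0.7, 15, -0.1, 0, 0, 0]]]}}

```text
t: 23.05
position: [0.5995, 0.0339, 0.213]
orientation: [[0.999, 0.046, 0.004], [0.046, -0.999, -0.003], [0.004, 0.003, -1.0]]
wrist_force: [0.1, -0.1, -3.0]
opening: 0.0259
```

```bash
python3 avg.py
```

```text
23.35 pos [599.49  33.8  213.04] F [ 0.3953  0.1042 -1.5876] M [ 0.0355  0.0136 -0.0078] sdF [0.7456 0.5079 0.262 ] sdM [0.022  0.0393 0.0147]
```

Emit:
{"method": "apply_moves", "body": {"increments": [[[-0.1, 1.5, 0, 0, 0, 0], [-0.1, 3, 0, 0, 0, 0], [-0.2, 4.5, 0, 0, 0, 0], [-0.3, 6, 0, 0, 0, 0], [-0.3, 7.5, 0, 0, 0, 0], [-0.4, 9, 0, 0, 0, 0], [-0.5, 10, -0.1, 0, 0, 0]]]}}

```text
t: 24.05
position: [0.5991, 0.0436, 0.2133]
orientation: [[0.999, 0.046, 0.005], [0.046, -0.999, -0.003], [0.005, 0.003, -1.0]]
wrist_force: [-0.1, -1.9, 1.5]
opening: 0.0257
```

```bash
python3 avg.py
```

```text
24.35 pos [599.12  43.77 213.17] F [-0.4311 -1.1472  1.5677] M [-0.1455  0.0213 -0.0505] sdF [0.5381 0.7707 0.4784] sdM [0.0603 0.0409 0.0189]
```

Emit:
{"method": "apply_moves", "body": {"increments": [[[-0.1, 1.5, 0, 0, 0, 0], [-0.1, 3, 0, 0, 0, 0], [-0.2, 4.5, 0, 0, 0, 0], [-0.3, 6, 0, 0, 0, 0], [-0.3, 7, 0, 0, 0, 0]]]}}

```text
t: 24.85
position: [0.5988, 0.051, 0.2132]
orientation: [[0.999, 0.046, 0.005], [0.047, -0.999, -0.002], [0.005, 0.002, -1.0]]
wrist_force: [-0.6, -0.5, 2.5]
opening: 0.0256
```

```bash
python3 st.py
```

```text
24.85 [598.8406  51.0499 213.1962] F [-0.6013 -0.4985  2.492 ] M [0.0051 0.0456 0.0522] 0.025641518362203217
```

Emit:
{"method": "apply_moves", "body": {"increments": [[[-0.1, 1.5, 0, 0, 0, 0], [-0.1, 3, 0, 0, 0, 0], [-0.2, 4.5, 0, 0, 0, 0], [-0.3, 6, 0, 0, 0, 0], [-0.3, 7.5, 0, 0, 0, 0]]]}}

```text
t: 25.35
position: [0.5985, 0.0588, 0.2131]
orientation: [[0.999, 0.047, 0.005], [0.047, -0.999, -0.002], [0.005, 0.002, -1.0]]
wrist_force: [0.1, 0.9, 2.2]
opening: 0.0254
```

```bash
python3 st.py
```

```text
25.35 [598.5029  58.8225 213.1107] F [0.0749 0.9412 2.1998] M [ 0.2695 -0.0414  0.0041] 0.02537002587063526
```

Emit:
{"method": "apply_moves", "body": {"increments": [[[-0.1, 1.5, 0, 0, 0, 0], [-0.1, 3, 0, 0, 0, 0], [-0.2, 4, 0, 0, 0, 0], [-0.2, 5, 0, 0, 0, 0], [-0.2, 5, 0, 0, 0, 0]]]}}

```text
t: 25.85
position: [0.5983, 0.0628, 0.213]
orientation: [[0.999, 0.046, 0.005], [0.046, -0.999, -0.004], [0.004, 0.004, -1.0]]
wrist_force: [0.3, -5.7, 0.3]
opening: 0.0258
```

```bash
python3 st.py
```

```text
25.85 [598.309   62.8199 213.0372] F [ 0.2702 -5.6639  0.3369] M [-0.8966  0.0041 -0.0485] 0.02578260012541205
```

```bash
python3 avg.py;python3 st.py
```

```text
26.15 pos [598.31  62.79 213.02] F [-0.3877 -5.1704  0.7931] M [-0.9041  0.0082 -0.0841] sdF [0.3738 0.4003 0.5894] sdM [0.0357 0.0275 0.0117]
26.15 [598.3173  62.8061 212.9924] F [-1.0957 -4.5959 -0.1067] M [-0.9461 -0.0043 -0.1058] 0.025614909167437996
```

Emit:
{"method": "apply_moves", "body": {"increments": [[[0, -0.3, 0, 0, 0, 0], [0, -0.6, 0, 0, 0, 0], [0, -0.6, 0, 0, 0, 0]]]}}

```text
t: 26.45
position: [0.5983, 0.0624, 0.213]
orientation: [[0.999, 0.046, 0.005], [0.046, -0.999, -0.003], [0.004, 0.003, -1.0]]
wrist_force: [1.1, 0.3, 0.5]
opening: 0.0256
```

```bash
python3 avg.py;python3 look.py w10
```

```text
26.75 pos [598.31  62.41 212.97] F [ 0.6279  0.5602 -0.1061] M [ 0.1841 -0.1631 -0.0014] sdF [0.3232 0.3663 0.1883] sdM [0.0547 0.0462 0.0188]
26.75 [0.5983 0.0624 0.213 ] [ 0.8091  1.303  -0.0974] [ 0.2662 -0.1783 -0.0363] 0.025109029296648617
[[ 0.9989  0.0459  0.0046]
 [ 0.0459 -0.9989 -0.0034]
 [ 0.0044  0.0036 -1.    ]]
```

View pics/w10.png

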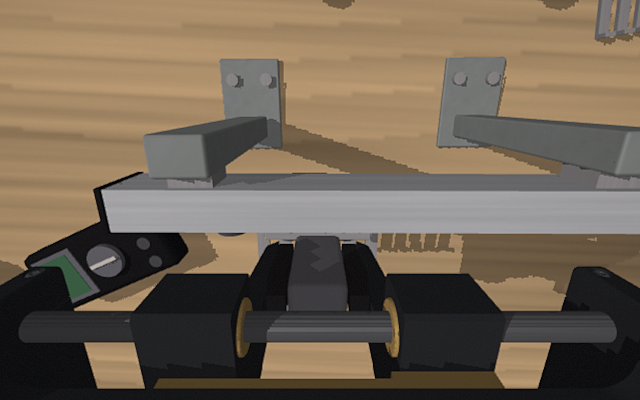

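Emit:
{"method": "apply_moves", "body": {"increments": [[[0, 0, 0, 0, 0, 0], [0, 0, 0, 0, 0, 0], [0, 0, 0, 0, 0, 0], [0, 0, 0, 0, 0, 0], [0, 0, 0, 0, 0, 0], [0, 0, 0, 0, 0, 0]]], "hand": 0.4}}

```text
t: 27.4
position: [0.5983, 0.0623, 0.213]
orientation: [[0.999, 0.046, 0.005], [0.046, -0.999, -0.003], [0.004, 0.004, -1.0]]
wrist_force: [0.1, 0.6, -0.2]
opening: 0.053
```

```bash
python3 look.py w11
```

```text
27.4 [0.5983 0.0623 0.213 ] [ 0.1294  0.6128 -0.1785] [ 0.0022 -0.0408  0.0249] 0.05295278385212549
[[ 0.9989  0.0458  0.0045]
 [ 0.0459 -0.9989 -0.0034]
 [ 0.0043  0.0036 -1.    ]]
```

View pics/w11.png

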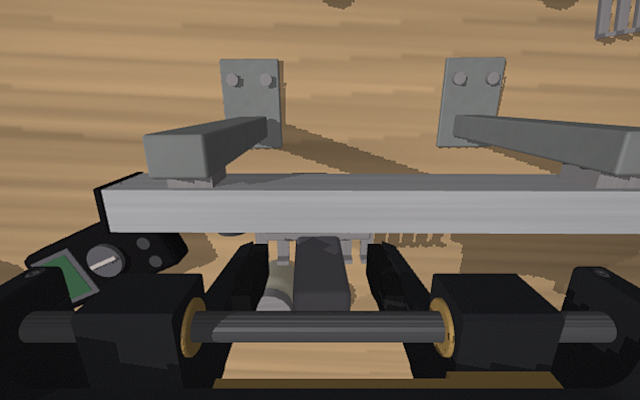

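Emit:
{"method": "apply_moves", "body": {"increments": [[[0, 0, 10, 0, 0, 0], [0, 0, 30, 0, 0, 0], [0, 0, 60, 0, 0, 0], [-20, 0, 90, 0, 0, 0], [-50, -10, 110, 0, 0, 0], [-80, -20, 110, 0, 0, 0], [-80, -20, 110, 0, 0, 0], [-80, -20, 110, 0, 0, 0]]]}}

```text
t: 28.25
position: [0.5184, 0.0423, 0.3239]
orientation: [[0.999, 0.045, 0.006], [0.045, -0.999, -0.004], [0.006, 0.004, -1.0]]
wrist_force: [0.2, 0.6, 0.2]
opening: 0.053
```

```bash
python3 look.py w12;python3 - <<'E'
from h import *
for n in ["scene","side"]: cv2.imwrite(f"pics/{n}12.png",imaging.grab_frame(n)[:,:,::-1])
crop('pics/side12c.png','pics/side12.png',215,365,140,280,5)
crop('pics/w12c.png','pics/w12.png',200,440,20,190,3.3)
E
```

```text
28.25 [0.5184 0.0423 0.3239] [0.2292 0.5804 0.1905] [ 0.0643 -0.0357 -0.0294] 0.052979703490722056
[[ 0.999   0.0454  0.0061]
 [ 0.0454 -0.999  -0.0035]
 [ 0.0059  0.0038 -1.    ]]
```

View pics/w12.png

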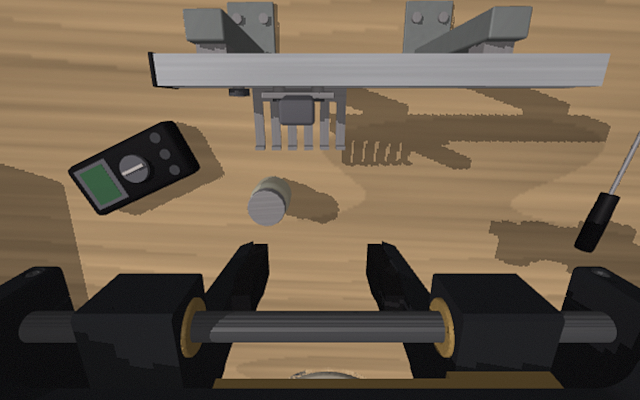

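View pics/side12c.png

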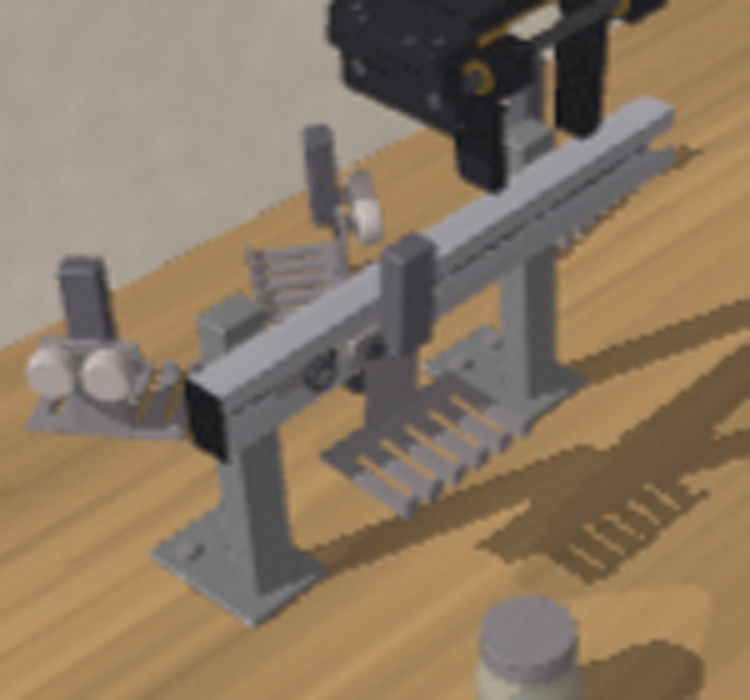

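```bash
python3 -c "
from h import *;crop('pics/w12d.png','pics/w12.png',215,365,45,160,5.3)"; cat > fit12.py <<'E'
E
true
```

```text
(no output)
```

View pics/w12d.png

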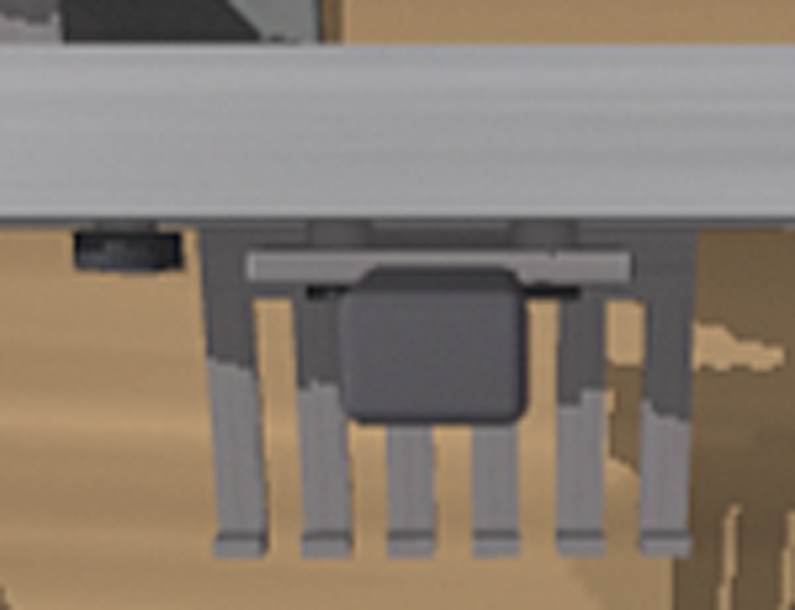

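```bash
cat > fit12.py <<'E'
from h import *
import pickle
from scipy.optimize import least_squares
from scipy.spatial.transform import Rotation as R
p,o=pickle.load(open("w12.pkl","rb"))
c=lambda x,y:np.array((215+(x+.5)/5.3-.5,45+(y+.5)/5.3-.5))
T=lambda v,q:R.from_euler('zxy',v[3:6]).apply(q)+v[:3]
H=[((-.021,.031,.011),c(248,282)),((-.021,-.031,.011),c(631,282)),((-.016,.031,.011),c(248,250)),((-.016,-.031,.011),c(631,250)),
((-.036,.013,.062),c(341,425)),((-.036,-.013,.062),c(526,425)),((-.018,.013,.062),c(338,266)),((-.018,-.013,.062),c(526,266)),
((-.08,.05,-.05),c(214,535)),((-.08,-.05,-.05),c(691,535))]
f=lambda v:np.concatenate([proj(T(v,np.array(q)),p)-uv for q,uv in H])
s=least_squares(f,[.623,.063,.168,.046,0,0]);print(s.x,np.degrees(s.x[3:]));print(s.fun.round(1))
m=np.array([.6349,-.1831,.1695]);d=s.x[:3]-m;print("along",d@[-.046,.999,-.0045]*1,"depth",d@[.999,.046,0])
E
python3 fit12.py
```

```text
[ 0.6257  0.0635  0.1628  0.0416  0.0347 -0.0892] [ 2.3839  1.9901 -5.1114]
[ 0.6 -1.5 -0.3 -1.3  0.2 -1.6 -0.2 -1.4 -0.1 -1.5  0.4 -1.5 -0.7  2.7
  0.4  2.8  0.7  1.8 -0.8  1.5]
along 0.24682876978112722 depth 0.002124775886468528
```

```bash
python3 - <<'E'
from h import *
crop('pics/x10.png','pics/w10.png',225,385,215,285,5)
crop('pics/x11.png','pics/w11.png',225,385,215,285,5)
a=np.vstack([cv2.imread('pics/x10.png')[:295],cv2.imread('pics/x11.png')[:295]]);cv2.imwrite('pics/x.png',a)
E
```

```text
(no output)
```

View pics/x.png

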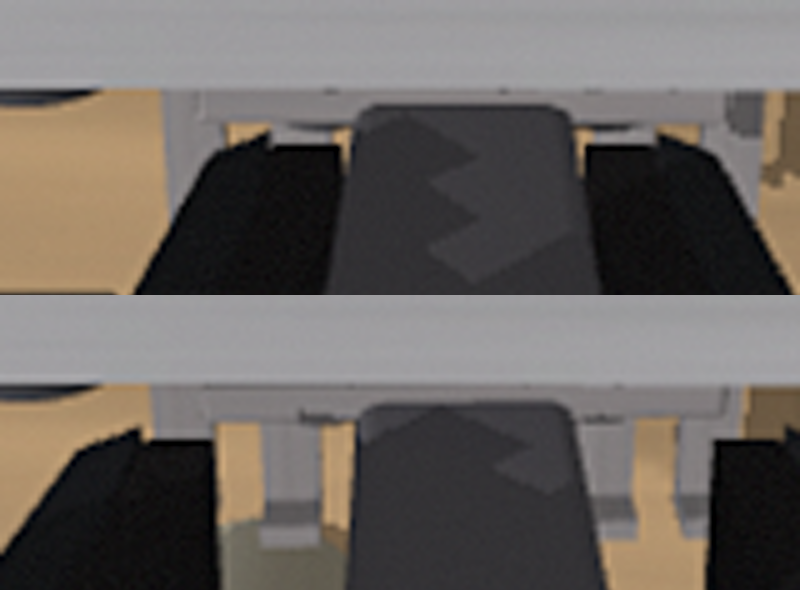

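View pics/scene12.png

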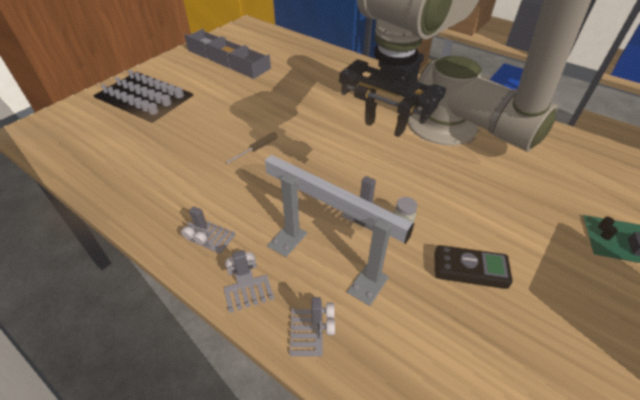

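```bash
python3 -c "
from station import ticket
print(ticket.job_done())"
```

```text
the job is handed in; nothing more can be done
None
```

The hanger is back on the rail, home against the end stop with the catch behind it. I let go and handed the job in at about 28 s of the 72 s allowed. I took the hanger nearest the base, entered it at the open end, and slid it in. At about 90 mm in it was touching the rail's roof with about 1.5 N, so I lowered it slightly to follow the drop in the rail.

**Catch and stop:**
- The catch showed as an upward lift of about 3.5 N, with the hanger's origin about 226 mm from the mouth.
- It passed over, and the hanger met the stop with about 5–6 N, about 246 mm from the mouth.
- I eased the push to nothing and the catch was still drawing it forward slightly, so I opened the fingers.

**Last checks:**
- After release, the pictures put the hanger's origin at about 247 mm. Once its settling tilt is allowed for, the carrier plate had not shifted.
- It hangs about 2° nose-up and rolled roughly 5° within the rail's play, because the roller lifts the leading glide. The pictures show the arm clear of it.
- The meter, jar and screwdriver look undisturbed in the pictures.
- Nothing failed. The cameras disagreed with each other by 2–3 mm, so I relied on the wrist camera and the force readings. The catch joint itself could not be read directly.

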